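# Load a sample viewing cell and take the outer cap off its window lid

### The job

Get the viewing cell ready: set the sample carrier into its pocket, swing the red-barred lever fully down over it, then lower the blue cap, with the window lid hooked inside it, gently onto the cell so that the lid's notches go over the two pins and it sits flush. Turn the cap anticlockwise about an eighth of a turn to unhook it and lift it off alone, leaving the window lid seated. Finish still holding the cap in the air, a good 8 cm higher and off to the side so that the window is clear; the gripper must not touch the window lid, and the loose things round about stay where they are.

Things in the scene. Friction and masses are not known exactly. Their poses are not given: they have to be found in the camera images.
- cell: Heavy round dark steel housing, fixed; 110 mm diameter (rubber foot 115), open on top, bore 96 mm, rim 48 mm high. Origin: centre of its underside; z up; x along the pocket, from the white index line outside (-x) to the lever's hinge (+x). Two steel pins, 5 mm thick, round-topped, stand 6 mm above the rim at y = +51.5 and -51.5 mm. Yaw within 0.35 rad of the world's.
- cell_pocket (a point): Centre of the pocket's floor, 10 mm above the cell's underside, axes as the cell's. The pocket in the bright aluminium block is 51 mm (x) by 23 mm (y); its walls reach 18 mm, sloping lead-in lips 22 mm, the lever's bearing cheeks (x = 27 to 39, y = +-19 to 23 mm) 34 mm above the desk. Room for fingers beside it inside the bore.
- cell_seat (a point): Centre of the cell's rim, 48 mm above the desk, where the underside of the window lid's flange comes to rest.
- lever (a joint): Locking lever, rad: 0 = flat over the carrier's front ledge (shut), 1.7 to 1.9 = standing up (as found). Turns about a level axis through lever_hinge along the cell's y; friction holds it where it is left, 1 N at the bar moves it. Standing it is 94 mm high and keeps the lid off. Push it over from its +x side with closed fingers, then press the bar down from above.
- lever_hinge (a point): Middle of the lever's axis, in the cell at x = +33 mm, z = 29 mm. x, y, z as the cell's.
- lever_bar (a point): Middle of the lever's red cross bar, 7 mm thick, 34 mm long along the cell's y, 62 mm from the hinge, at the free end of two steel arms; a thin strap 9 mm behind it crosses the carrier's ledge. Shut, the bar lies 29 mm in front (-x) of the pocket's centre at a height of 29 mm.
- carrier: Loose aluminium block on the desk, 48 x 20 mm (x, y): ledges 14 mm high at both ends, in the middle a tower 26 mm long (x), 20 mm wide (y), 34 mm high with a green sample pellet on top. 60 g. Origin: centre of its underside. Take it by the tower across y. Fits the pocket either way round; the tower's top is then 44 mm above the desk.
- window_lid: Aluminium ring with a clear window, nested in the cap and hidden by it. Origin: centre of its flange's underside (8.5 mm above the desk when parked), z up. Flange 110 mm wide, 6.5 mm thick; below it a tapered plug, 91 mm wide, 8.5 mm deep. Notches 11 mm wide at +y and -y go over the cell's pins, lugs stick out 7 mm at +x and -x. Seated: origin at cell_seat, x along the cell's x, either way round.
- cap: Blue outer cap, 135 mm wide, over the window lid; origin and axes as the lid's when nested. Flat top 10 mm above the origin, skirt 5 mm below. Hooks inside at +x and -x (white lines on top) carry the lid by its lugs, 2 mm play. Turned 30 to 90 degrees anticlockwise (from above) relative to the lid, which the cell's pins hold (3 degrees play), it lifts off alone; clockwise is a stop.
- cap_grip (a point): Where to hold the cap: 32 mm above its origin, in the upright grip bar on top (56 mm long along the cap's x, 12.5 mm thick along y, top 40 mm above the origin). Fingers close along the cap's y. Cap and lid together weigh about 240 g.
- loupe: Black standing loupe, 39 mm diameter, 26 mm high, loose; a bystander.
- blue_vial: Brown dropper vial with blue cap, 22 mm diameter, 63 mm high, standing loose; a bystander.
- white_vial: Brown dropper vial with white cap, 22 mm diameter, 63 mm high, standing loose; a bystander.
Things that resemble listed ones, but are neither listed nor needed, are in the scene too. Several things have the shape of the carrier; the one meant has the colours described above.

How it is judged (in metres and radians):
On the way, in this order (a step that is already met when the one before it is completed fails the run):
1. the sample carrier stands home and flat in the cell's pocket, let go (horizontal distance between carrier and cell_pocket below 0.0035 m and z of carrier in the frame of cell_pocket below 0.0025 m and angle between carrier's own z axis and vertical below 0.08 rad and contact force between the fingers and carrier below 0.1 N), for 0.2 s.
2. the lever is fully down over the carrier (value of joint lever below 0.1 rad), for 0.2 s.
3. the window lid sits flush in the cell with the cap still on it (horizontal distance between window_lid and cell_seat below 0.004 m and z of window_lid in the frame of cell_seat below 0.002 m and angle between the x axis of window_lid and the x axis of cell, either way round below 0.1 rad and z of cap in the frame of window_lid below 0.005 m), for 0.2 s.
At the end, for the whole second after the job is handed in: Carrier home in the pocket (3.5 mm), lever down (under 0.1 rad), window lid level on the rim with its notches over the pins (4 mm sideways, 2 mm high); fingers hold the cap still, free of lid and cell, 52 mm or more above its seated height and 110 mm or more aside from the cell's centre (horizontal distance between carrier and cell_pocket below 0.0035 m and z of carrier in the frame of cell_pocket below 0.0025 m and value of joint lever below 0.1 rad and horizontal distance between window_lid and cell_seat below 0.004 m and z of window_lid in the frame of cell_seat below 0.002 m and angle between window_lid's own z axis and vertical below 0.04 rad and angle between the x axis of window_lid and the x axis of cell, either way round below 0.1 rad and height (world z) of cap above 0.1 m and horizontal distance between cap and cell_seat above 0.11 m and linear speed of cap below 0.03 m/s and contact force between the fingers and cap above 1 N and contact force between cap and window_lid below 0.05 N and contact force between cap and cell below 0.05 N); the arm keeps its last pose, push and grip.
It fails at once if the cap parts from the window lid anywhere but with the lid seated in the cell, or the lid is raised again after that (distance between cap and window_lid above 0.012 m and distance between window_lid and cell_seat above 0.007 m).
It fails at once if the gripper touches the window lid (contact force between any of the fingers, the arm and window_lid above 0.5 N).
It fails at once if the lid is forced onto the cell with more than 60 N (contact force between window_lid and cell above 60 N).
It fails at once if a loose bystander is moved more than 30 mm (distance of any of loupe, blue_vial, white_vial from where it was at the start of the episode above 0.03 m).
It also fails if it takes over 72 s, if anything falls off the work surface, if the arm or the gripper's body presses on something with over 40 N, if the wrist force passes 120 N, or if a joint passes its speed limit or range.

### The arm

A 7-joint arm with a two-finger parallel gripper is mounted at the origin on a cart in front of the work surface, level with it; the furniture and walls round the work are solid. World frame = base frame: x ahead of the robot, y to its left, z up, the work surface at z = 0. Lengths are in m, angles in degrees, forces in N, time in s.
With the tool pointing down it reaches from about 0.425 to 0.875 m from the base axis. Payload 4.7 kg.
Tool frame: the origin (TCP) lies midway between the tips of the shut fingers; the grasp point (between the pads) lies 19 mm behind it; z points along the fingers, y is the line along which they close (so a half turn about z gives the same grasp; the last joint's range is limited). The gripper opens to 87 mm and grips with 3 to 60 N. Pads are 19 mm wide; open, the fingers measure 117 mm over their backs; the gripper's body (75 mm by 190 mm) begins 51 mm behind the grasp point.
Start: joints at [68.302, 18.392, -4.016, 83.108, 1.295, 78.541, -3.26], TCP at [0.249, -0.601, 0.189] pointing down, gripper open.
Joint ranges: [-163.93, 163.93], [-17.29, 119.83], [-79.2, 71.16], [3.27, 140.29], [-89.18, 269.18], [5.43, 117.66], [-154.24, 154.24]. Speed limits (degrees/s): [147.25, 147.25, 180, 180, 180, 180, 180].

### API

Orientations are given as [roll, pitch, yaw] about the fixed x, y, z axes, in that order (R = Rz(yaw) Ry(pitch) Rx(roll)).
In Python, from cell import env gives the robot as it stands. The module is installed in compiled form; this text tells all that it offers.
- The arm moves only by the tool step_arm, never from a script. Its argument "rows" is a list of rows, each an object with "angular": the turn, a rotation vector about the tool's x, y, z in units of pi rad (1.0 is pi rad), a list of three; "slide": the shift along the tool's x, y, z in units of 500 mm (1.0 is 500 mm), a list of three; "jaw": the opening, from 0 (shut) to 1 (fully open). A call has 1 to 10 rows; each row shifts and turns the commanded pose from where the row before left it, along the tool's axes as they then stand; what a row does not reach is not made up. A row lasts 1/8 s, in which the tool goes at most 62.5 mm and 10.7 degrees, less where a joint would pass 70% of its speed; a pose out of reach is approached as far as the arm can. A call with a number of a shift or a turn outside -1 to 1 is refused whole. A call with a gripper value outside its range is refused whole. The fingers move at their own pace and stop on an object; "newtons" is the grip in N (left out, the last holds). Time passes only in rows, so rows that do not move let the fingers close. It gives the time, the measured TCP pose, the force, the opening and the grip force at its end, in the units of the state.
- env.get_obs(): the state, without advancing time (a new reading comes with each control period).
- env.read_camera(name): name is "scene" or "side" or "wrist"; returns the picture (420x560x3 uint8, red, green, blue); there is no depth.
- env.camera_info(name): a dict with "fx", "fy", "cx", "cy" (pixels), "R" (3x3) and "t" (3): a world point X has camera coordinates R X + t. Camera axes: x right, y down, z forward; pixel columns grow to the right and rows downward; lengths in m; the calibration is good to about 2 mm. A picture is of the moment at which its call begins: read the wrist's pose just before it. camera_info takes no time and is no camera call; for the wrist camera it gives the pose at the moment of the call.
- env.sign_off(): hands the job in; it is judged then, once.
The state is a dict: "time_s": time; "qpos": joint angles; "joint_velocities": joint speeds; "effort": joint torques, N m; "tool_pos": TCP position; "tool_rot": TCP orientation; "force": force on the tool from outside, world axes, zero at the start; "wrist_torque": the same for the moment, N m; "grip_width": finger opening in m; "grasp_force": force on a finger pad.
Only numpy, scipy, OpenCV 4.12 (cv2) and the standard library are available. Lean on these libraries where they do the work, as an engineer would, in place of code of your own. Each camera call takes 0.05 s, during which the arm holds its last target. There are 200 camera calls.

## Working session

There is one attempt and no reset: what is moved stays moved. The work goes in short steps, Python scripts to look and compute and a tool call to move; the robot and the scene stay as the last step left them, time stands still between calls to the robot, and variables do not carry over. Pictures are saved under pics/ and viewed, at most 10 in all, crops included, and the job is handed in when it is done.

Besides the shell and the picture viewer there is one more tool, called after ">>>" by a JSON object that holds its "method" and its "body", one argument or row to a line. step_arm: Moves the arm, as the interface text tells. Shifts and turns lie within -1 to 1; 1 stands for 500 mm of shift or pi rad of turn. Its arguments: {"type":"object","properties":{"rows":{"type":"array"},"newtons":{"type":"number"}},"required":["rows"]}

```bash
mkdir -p pics; ls; cat > h.py <<'E'
import numpy as np, cv2
from cell import env
def grab(n,f=None):
    ci=env.camera_info(n); im=env.read_camera(n)
    if f: cv2.imwrite('pics/'+f,im[:,:,::-1]); np.savez('pics/'+f+'.npz',im=im,**{k:np.array(ci[k]) for k in ci if k in('fx','fy','cx','cy','R','t')})
    return im,ci
def load(f):
    d=np.load('pics/'+f+'.npz'); return d['im'],d
def ray(ci,u,v):
    R=np.array(ci['R']);t=np.array(ci['t'])
    return -R.T@t, R.T@np.array([(u-ci['cx'])/ci['fx'],(v-ci['cy'])/ci['fy'],1.])
def onz(ci,u,v,z):
    c,d=ray(ci,u,v); return c+d*(z-c[2])/d[2]
def proj(ci,X):
    p=np.array(ci['R'])@np.array(X)+np.array(ci['t']); return np.array([ci['fx']*p[0]/p[2]+ci['cx'],ci['fy']*p[1]/p[2]+ci['cy']])
E
python3 - <<'E'
from h import *
print(env.get_obs())
a,ci=grab('scene','scene0.png'); b,cj=grab('side','side0.png'); c,ck=grab('wrist','wrist0.png')
for x in(ci,cj,ck): print(x['fx'],-np.array(x['R']).T@np.array(x['t']),np.array(x['R'])[2])
E
```

```text
pics
{'time_s': 0.0, 'qpos': array([68.30107511, 18.438874  , -4.01516166, 83.17510289,  1.2945242 ,
       78.5408507 , -3.26022467]), 'joint_velocities': array([ 0.1133606 , -0.02686032,  0.02080754,  0.04516661, -0.04391592,
       -0.04567954,  0.05252436]), 'effort': array([ 4.97548408e-04, -4.91287100e+01, -4.03993120e-01, -3.12518513e+01,
       -6.43322314e-02,  4.38447192e-02,  1.80346033e-04]), 'tool_pos': array([ 0.24852645, -0.59993961,  0.18776187]), 'tool_rot': array([-1.79890388e+02,  5.43205276e-03,  2.25080136e+01]), 'force': array([-0.13972692,  0.11255313,  0.30443084]), 'wrist_torque': array([ 0.02488185, -0.001429  , -0.03730515]), 'grasp_force': 0.0, 'grip_width': 0.087220707184821}
458.0777549287009 [-0.07781516  0.6456382   0.61015258] [ 0.54498015 -0.66128286 -0.51546253]
490.99939245236527 [ 0.04358567 -1.05476355  0.60191348] [ 0.36657399  0.82442136 -0.43122261]
343.71032736460774 [ 0.32200999 -0.57029456  0.3824145 ] [-0.26447102 -0.10824605 -0.95829947]
```

View pics/scene0.png

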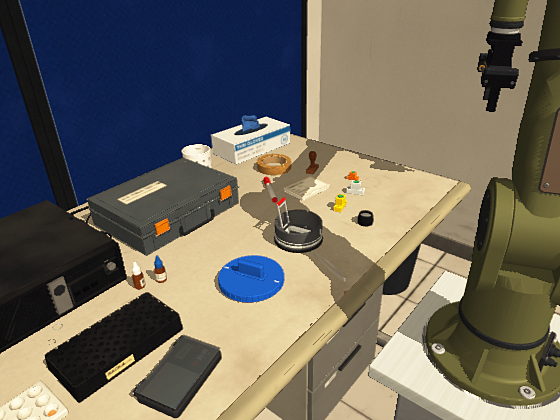

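View pics/side0.png

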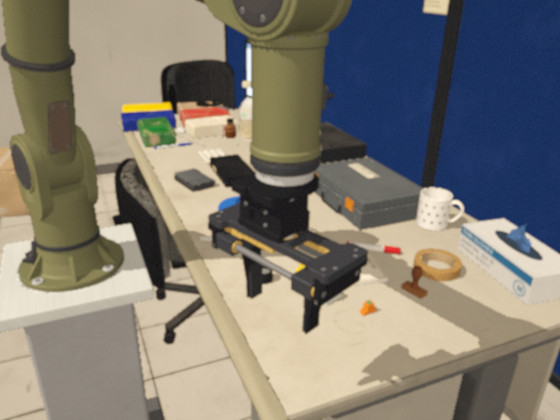

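Scene view: the cell is at (298,230) with its lever standing, the cap at (251,278) and the loupe at (365,218). The vials are at (137,272) and (159,268). Carrier-shaped things are yellow (340,204), grey with green (356,186) and orange (353,175). The side view is blocked by the gripper. Next I'll measure coarse positions and enlarge the carrier area.

```bash
python3 - <<'E'
from h import *
im,ci=load('scene0.png')
for n,u,v,z in [('cellrim',298,226,.048),('cap',251,275,.0185),('yellow',340,204,.017),('grey',356,186,.017),('orange',353,175,.017),('loupe',365,218,.013),('wv',137,275,.03),('bv',159,270,.03),('strap thing',267,182,.03)]:
    print(n,onz(ci,u,v,z).round(3))
a=cv2.resize(im[150:250,255:385],None,fx=6,fy=6,interpolation=cv2.INTER_CUBIC)
w,_=load('wrist0.png')
cv2.imwrite('pics/crop1.png',a[:,:,::-1])
E
```

```text
cellrim [ 0.452 -0.045  0.048]
cap [0.444 0.123 0.018]
yellow [ 0.459 -0.232  0.017]
grey [ 0.478 -0.341  0.017]
orange [ 0.52  -0.394  0.017]
loupe [ 0.376 -0.217  0.013]
wv [0.617 0.274 0.03 ]
bv [0.595 0.236 0.03 ]
strap thing [ 0.673 -0.193  0.03 ]
```

View pics/crop1.png

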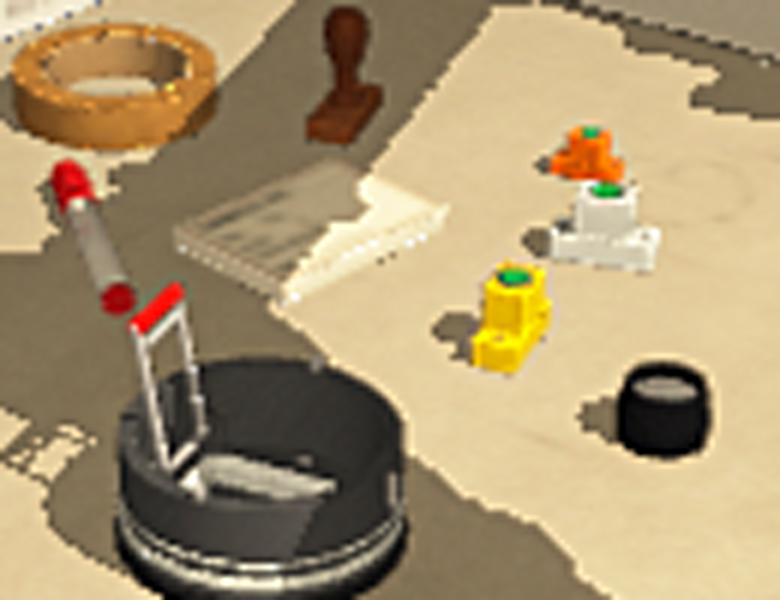

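View pics/wrist0.png

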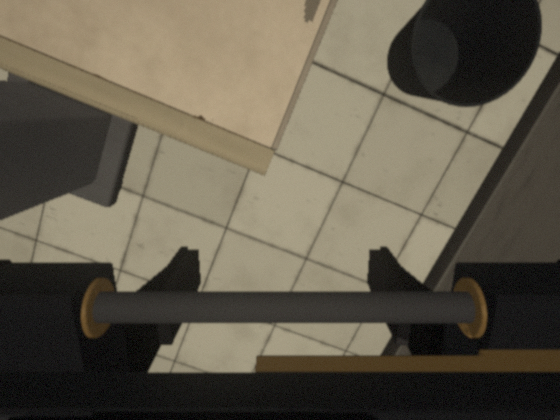

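The carrier candidates are orange (353,175), yellow (340,204) and bright grey aluminium with a green pellet (356,186). Only the one at (356,186), about world (0.478, -0.341), is aluminium with green on top, and the crop confirms it. The wrist view shows the floor and desk edge only, so I'll move the wrist camera over it.

>>> {"method": "step_arm", "body": {
  "rows": [
    {"angular": [0, 0, 0], "slide": [0.088, -0.057, 0], "jaw": 1},
    {"angular": [0, 0, 0], "slide": [0.088, -0.057, 0], "jaw": 1},
    {"angular": [0, 0, 0], "slide": [0.088, -0.057, 0], "jaw": 1},
    {"angular": [0, 0, 0], "slide": [0.088, -0.057, 0], "jaw": 1},
    {"angular": [0, 0, 0], "slide": [0.088, -0.057, 0], "jaw": 1},
    {"angular": [0, 0, 0], "slide": [0.088, -0.057, 0], "jaw": 1},
    {"angular": [0, 0, 0.0417], "slide": [0, 0, 0], "jaw": 1},
    {"angular": [0, 0, 0.0417], "slide": [0, 0, 0], "jaw": 1},
    {"angular": [0, 0, 0.0417], "slide": [0, 0, 0], "jaw": 1},
    {"angular": [0, 0, 0], "slide": [0, 0, 0.04], "jaw": 1}
  ]
}}

```text
time_s: 1.4
tool_pos: [0.4282, -0.3421, 0.1699]
tool_rot: [179.9, -0.1, -0.1]
force: [-0.2, 0.7, -0.4]
grip_width: 0.087
grasp_force: 0.0
```

```bash
python3 - <<'E'
from h import *
o=env.get_obs();print(o['time_s'],o['tool_pos'],o['tool_rot'],o['qpos'].round(1))
w,ci=grab('wrist','wrist1.png')
E
```

```text
1.4 [ 0.42817241 -0.34212436  0.16992801] [ 1.79878980e+02 -1.36403104e-01 -6.83319119e-02] [ 49.2   7.1 -14.4  99.1   1.9  73.9 -55.7]
```

View pics/wrist1.png

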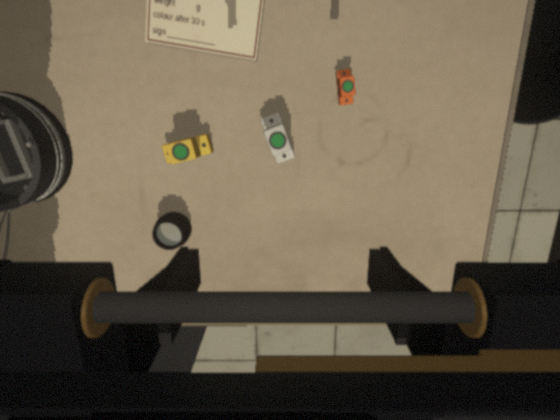

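Wrist view: the aluminium carrier is at (278,139), yellow at (187,150), orange at (346,87), the loupe at (171,230) and the cell's edge at the left. Now I'll measure the carrier.

```bash
python3 - <<'E'
from h import *
im,ci=load('wrist1.png')
hsv=cv2.cvtColor(im,cv2.COLOR_RGB2HSV)
win=np.zeros(im.shape[:2],np.uint8); win[100:175,250:305]=1
g=((hsv[...,0]>45)&(hsv[...,0]<90)&(hsv[...,1]>90)&(win>0))
v,u=np.nonzero(g); print('green px',len(u),u.mean(),v.mean(),onz(ci,u.mean(),v.mean(),.034))
print('desk',im[140,320],'tower',im[147,283],im[130,275],im[155,286],im[119,270],'shadow',im[120,290])
bl=((im[...,2].astype(int)+25>im[...,0])&(im.max(2)>70)&(win>0))|g
bl=cv2.morphologyEx(bl.astype(np.uint8),cv2.MORPH_OPEN,np.ones((2,2)))
c=max(cv2.findContours(bl,0,2)[0],key=cv2.contourArea)
r=cv2.minAreaRect(c);print(r)
b=cv2.boxPoints(r); P=np.array([onz(ci,*p,.014)[:2] for p in b]);print(P.round(4),np.linalg.norm(P-np.roll(P,1,0),axis=1))
for i in range(4):
    d=P[i]-P[i-1];print(np.degrees(np.arctan2(d[1],d[0])).round(1))
cv2.imwrite('pics/c2.png',cv2.resize(np.vstack([im[95:175,245:325,::-1],cv2.cvtColor(bl*255,cv2.COLOR_GRAY2BGR)[95:175,245:325]]),None,fx=3.7,fy=3.7,interpolation=cv2.INTER_NEAREST))
E
```

```text
green px 134 277.2014925373134 140.01492537313433 [ 0.47821365 -0.33666782  0.034     ]
desk [149 133 106] tower [147 140 125] [166 158 141] [160 151 135] [86 80 71] shadow [118 105  85]
((279.3500061035156, 140.5500030517578), (20.238576889038086, 21.187259674072266), 71.56504821777344)
[[ 0.4821 -0.3253]
 [ 0.4886 -0.3454]
 [ 0.4697 -0.3518]
 [ 0.463  -0.3315]] [0.02006483 0.02109512 0.01996098 0.02142637]
18.0
-72.1
-161.1
108.2
```

View pics/c2.png

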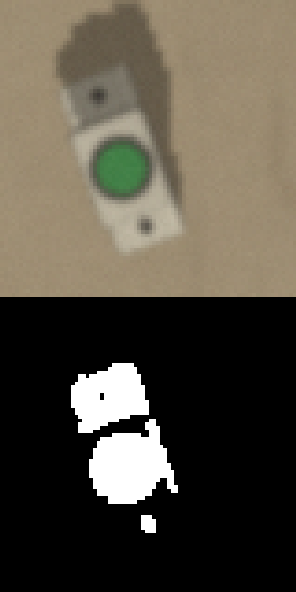

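The crop shows the carrier with its two dark ledge holes, at about (271.2,120.7) and (284.5,156.1). Those give its axis.

```bash
cat >> h.py <<'E'
def rel(target,yaw=None):
    "slide units in tool axes to bring TCP to target (vertical tool), and turn units"
    from scipy.spatial.transform import Rotation as Ro
    o=env.get_obs(); R=Ro.from_euler('xyz',o['tool_rot'],degrees=True).as_matrix()
    d=R.T@(np.array(target)-o['tool_pos'])
    print('pos',o['tool_pos'].round(4),'rot',o['tool_rot'].round(2),'slide',(d/.5).round(4),'len mm',(1000*np.linalg.norm(d)).round(1))
    if yaw is not None: print('turn z units',round(-((yaw-o['tool_rot'][2]+180)%360-180)/180,4))
E
python3 - <<'E'
from h import *
im,ci=load('wrist1.png')
a=onz(ci,271.2,120.7,.014);b=onz(ci,284.5,156.1,.014)
print(a,b,(a+b)/2,np.linalg.norm(a-b),np.degrees(np.arctan2(*(a-b)[1::-1])))
# scene cam cross check
s,cs=load('scene0.png'); print(proj(cs,[.4782,-.3367,.034]))
h=cv2.cvtColor(s,cv2.COLOR_RGB2HSV);g=(h[...,0]>45)&(h[...,0]<85)&(h[...,1]>100)
g[:, :345]=0; g[:, 370:]=0; g[:180]=0;g[195:]=0
v,u=np.nonzero(g);print(u.mean(),v.mean(),len(u))
rel([.4785,-.337,.1],20)
E
```

```text
[ 0.49525553 -0.33054518  0.014     ] [ 0.46036833 -0.34366109  0.014     ] [ 0.47781193 -0.33710313  0.014     ] 0.037271223695166805 20.603842796711373
[355.39259009 181.08334777]
355.5 181.5 8
pos [ 0.4261 -0.3406  0.166 ] rot [-1.7989e+02  1.5000e-01 -1.0000e-02] slide [ 0.1051 -0.007   0.1318] len mm 84.3
turn z units -0.1112
```

>>> {"method": "step_arm", "body": {
  "rows": [
    {"angular": [0, 0, -0.057], "slide": [0, 0, 0], "jaw": 0.45},
    {"angular": [0, 0, -0.057], "slide": [0, 0, 0], "jaw": 0.45},
    {"angular": [0, 0, 0], "slide": [0.1, 0.03, 0], "jaw": 0.45},
    {"angular": [0, 0, 0], "slide": [0, 0, 0.1], "jaw": 0.45},
    {"angular": [0, 0, 0], "slide": [0, 0, 0.1], "jaw": 0.45},
    {"angular": [0, 0, 0], "slide": [0, 0, 0], "jaw": 0.45}
  ]
}}

```text
time_s: 2.2
tool_pos: [0.4759, -0.3358, 0.0648]
tool_rot: [-179.5, 0.3, 20.5]
force: [-0.2, 0.6, 0.7]
grip_width: 0.0407
grasp_force: 0.0
```

```bash
python3 - <<'E'
from h import *
rel([.478,-.337,.015],20.5)
w,ci=grab('wrist','wrist2.png')
hsv=cv2.cvtColor(w,cv2.COLOR_RGB2HSV)
g=((hsv[...,0]>45)&(hsv[...,0]<90)&(hsv[...,1]>90)).astype(np.uint8)
n,l,st,c=cv2.connectedComponentsWithStats(g)
for i in range(1,n):
    if st[i,4]>60: print(st[i],c[i],onz(ci,*c[i],.034))
E
```

```text
pos [ 0.4759 -0.3358  0.0648] rot [-179.54    0.3    20.52] slide [0.0037 0.0045 0.0995] len mm 49.8
turn z units 0.0001
[143 183  18  18 262] [151.4351145  191.39694656] [ 0.46787644 -0.2438375   0.034     ]
[392 183  12  11 111] [397.76576577 188.0990991 ] [ 0.52828719 -0.39805042  0.034     ]
[277 215  18  18 236] [285.49152542 223.45338983] [ 0.47835754 -0.33654504  0.034     ]
```

>>> {"method": "step_arm", "body": {
  "rows": [
    {"angular": [0, 0, 0], "slide": [0.004, 0.004, 0.05], "jaw": 0.45},
    {"angular": [0, 0, 0], "slide": [0, 0, 0.05], "jaw": 0.45},
    {"angular": [0, 0, 0], "slide": [0, 0, 0], "jaw": 0.45},
    {"angular": [0, 0, 0], "slide": [0, 0, 0], "jaw": 0},
    {"angular": [0, 0, 0], "slide": [0, 0, 0], "jaw": 0},
    {"angular": [0, 0, 0], "slide": [0, 0, 0], "jaw": 0},
    {"angular": [0, 0, 0], "slide": [0, 0, 0], "jaw": 0}
  ],
  "newtons": 25
}}

```text
time_s: 3.12
tool_pos: [0.4821, -0.3394, 0.0193]
tool_rot: [180.0, -0.0, 20.5]
force: [-0.1, 0.2, 0.5]
grip_width: 0.0073
grasp_force: 0.0
```

```bash
python3 - <<'E'
from h import *
rel([.478,-.337,.015],20.5)
o=env.get_obs();print(o['grip_width'],o['grasp_force'])
w,ci=grab('wrist','wrist3.png')
cv2.imwrite('pics/w3.png',w[130:420,130:430,::-1])
E
```

```text
pos [ 0.4821 -0.3394  0.0193] rot [ 1.7996e+02 -2.0000e-02  2.0510e+01] slide [-0.006  -0.0073  0.0086] len mm 6.4
turn z units 0.0
0.007336659465611954 0.0
```

View pics/w3.png

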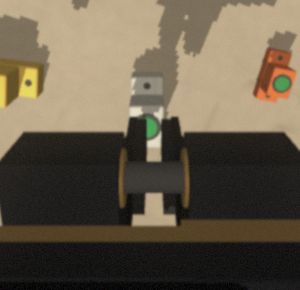

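```bash
python3 - <<'E'
from h import *
w,ci=load('wrist3.png')
print(onz(ci,277,216,.014),onz(ci,280,257,.034))
T=np.array([.4821,-.3394]);x=np.array([.9367,.350]);y=np.array([.35,-.9367])
for p in (onz(ci,277,216,.014),onz(ci,280,257,.034)): print('tool xy mm',(p[:2]-T)@x*1000,(p[:2]-T)@y*1000)
for q in ([.4821,-.3394,.0193],[.4821,-.3394,.038]): print(proj(ci,q))
hsv=cv2.cvtColor(w,cv2.COLOR_RGB2HSV)
E
```

```text
[ 0.49553401 -0.33049837  0.014     ] [ 0.47922849 -0.33867413  0.034     ]
tool xy mm 15.699211105521918 -3.636250436745691
tool xy mm -2.435685592354851 -1.6849488237800574
[282.9696561  243.23951199]
[282.95415719 255.97204498]
```

>>> {"method": "step_arm", "body": {
  "rows": [
    {"angular": [0, 0, 0], "slide": [0, 0, 0], "jaw": 0}
  ]
}}

```text
time_s: 3.3
tool_pos: [0.4819, -0.3392, 0.0189]
tool_rot: [180.0, 0.0, 20.5]
force: [-0.4, -1.2, 0.3]
grip_width: 0.0017
grasp_force: 0.0
```

```bash
python3 - <<'E'
from h import *
o=env.get_obs();print({k:np.round(o[k],4) for k in o})
w,ci=grab('wrist','wrist4.png')
hsv=cv2.cvtColor(w,cv2.COLOR_RGB2HSV)
g=((hsv[...,0]>45)&(hsv[...,0]<90)&(hsv[...,1]>90)).astype(np.uint8)
n,l,st,c=cv2.connectedComponentsWithStats(g)
for i in range(1,n):
    if st[i,4]>40: print(st[i],c[i],onz(ci,*c[i],.034))
for r in (250,258,266,280,320,345): print(r,w[r,255:315:2].max(1))
E
```

```text
{'time_s': np.float64(3.3), 'qpos': array([ 46.5174,  20.0294, -16.4904, 102.2213,   6.5393,  58.6798,
       -41.9257]), 'joint_velocities': array([-0.0046,  0.0251, -0.0304, -0.0147,  0.0175,  0.0891, -0.0156]), 'effort': array([ 1.90000e-03, -4.55331e+01, -2.73360e+00, -2.71791e+01,
       -5.81000e-02, -2.27000e-02,  1.00000e-04]), 'tool_pos': array([ 0.4819, -0.3392,  0.0189]), 'tool_rot': array([1.799993e+02, 4.400000e-03, 2.050990e+01]), 'force': array([-0.4273, -1.2487,  0.2666]), 'wrist_torque': array([0.0326, 0.0398, 0.0176]), 'grasp_force': np.float64(0.0), 'grip_width': np.float64(0.0017)}
[405 207  15  14 163] [412.33742331 213.39877301] [ 0.52882132 -0.39719062  0.034     ]
[100 209  23  22 386] [111.29274611 219.32642487] [ 0.46791406 -0.24385154  0.034     ]
[281 250   6  16  65] [283.49230769 257.01538462] [ 0.47989624 -0.34030554  0.034     ]
250 [187 188 180 221 191  78  32  37  36  45  42  41  43  55 109  71  45  53
  58  51  39  35  36  44 132 183 189 190 188 190]
258 [188 189 176 193  86  37  27  31  34  37  31  35  38  51 134  96  35  35
  36  37  34  28  32  29  71 168 189 187 187 187]
266 [33 36 35 33 31 27 23 25 35 30 34 30 31 41 87 57 27 34 35 31 31 30 29 27
 29 33 33 36 34 32]
280 [ 33  32  31  40  74  77  47  28  27  30  29  29  33  57 154 111  32  25
  31  30  24  25  35  64  82  59  26  32  26  30]
320 [ 32  31  35  95 117  85  58  55  56  54  52  57  58  55  56  53  55  61
  55  57  58  53  54  60 105 114  61  28  32  31]
345 [ 29  23  30  26  19  21  19  70 138 151 149 152 150 157 179 172 158 157
 158 158 157 120  32  18  26  26  31  32  33  31]
```

The fingers shut fully over the tower without touching it, and the wrist view agrees. Finger opening and tip row put the real tips about 32 mm behind the reported TCP. I'll re-open and go lower in small, force-checked steps.

>>> {"method": "step_arm", "body": {
  "rows": [
    {"angular": [0, 0, 0], "slide": [-0.006, -0.007, 0], "jaw": 0.45},
    {"angular": [0, 0, 0], "slide": [0, 0, 0], "jaw": 0.45},
    {"angular": [0, 0, 0], "slide": [0, 0, 0], "jaw": 0.45},
    {"angular": [0, 0, 0], "slide": [0, 0, 0], "jaw": 0.45},
    {"angular": [0, 0, 0], "slide": [0, 0, 0.016], "jaw": 0.45},
    {"angular": [0, 0, 0], "slide": [0, 0, 0.016], "jaw": 0.45},
    {"angular": [0, 0, 0], "slide": [0, 0, 0], "jaw": 0.45}
  ]
}}

```text
time_s: 4.22
tool_pos: [0.477, -0.3364, 0.0015]
tool_rot: [-179.9, 0.1, 20.5]
force: [0.6, 1.0, 0.8]
grip_width: 0.0392
grasp_force: 0.0
```

```bash
python3 - <<'E'
from h import *
rel([.478,-.337,-.017],20.5)
print(env.get_obs()['force'],env.get_obs()['grip_width'])
# finger tip geometry from wrist0 and wrist2: dark mask left/right edges on tip rows
for f,open_ in (('wrist0.png',87.2),('wrist2.png',40.7)):
    im,ci=load(f); m=im.max(2)<60
    for r in range(238,262,3):
        row=m[r]; e=np.nonzero(np.diff(row.astype(int)))[0]
        print(f,r,[int(x) for x in e if 120<x<440])
E
```

```text
pos [ 0.477  -0.3364  0.0015] rot [-1.7989e+02  7.0000e-02  2.0510e+01] slide [0.0015 0.002  0.0371] len mm 18.6
turn z units 0.0001
[0.56826537 1.00970887 0.79618047] 0.03921446737609997
wrist0.png 238 []
wrist0.png 241 []
wrist0.png 244 []
wrist0.png 247 []
wrist0.png 250 [178, 188, 378, 388]
wrist0.png 253 [176, 197, 369, 390]
wrist0.png 256 [174, 197, 369, 392, 439]
wrist0.png 259 [172, 197, 369, 395, 437]
wrist2.png 238 []
wrist2.png 241 []
wrist2.png 244 []
wrist2.png 247 []
wrist2.png 250 [225, 233, 235, 241, 325, 341]
wrist2.png 253 [124, 224, 242, 324, 342]
wrist2.png 256 [128, 222, 242, 324, 344]
wrist2.png 259 [131, 221, 242, 324, 345]
```

>>> {"method": "step_arm", "body": {
  "rows": [
    {"angular": [0, 0, 0], "slide": [0.001, 0.001, 0.016], "jaw": 0.45},
    {"angular": [0, 0, 0], "slide": [0, 0, 0], "jaw": 0.45}
  ]
}}

```text
time_s: 4.47
tool_pos: [0.478, -0.3369, -0.0059]
tool_rot: [-179.9, 0.0, 20.5]
force: [-0.2, -0.3, 0.3]
grip_width: 0.0392
grasp_force: 0.0
```

>>> {"method": "step_arm", "body": {
  "rows": [
    {"angular": [0, 0, 0], "slide": [0, 0, 0.016], "jaw": 0.45},
    {"angular": [0, 0, 0], "slide": [0, 0, 0], "jaw": 0.0},
    {"angular": [0, 0, 0], "slide": [0, 0, 0], "jaw": 0.0},
    {"angular": [0, 0, 0], "slide": [0, 0, 0], "jaw": 0.0},
    {"angular": [0, 0, 0], "slide": [0, 0, 0], "jaw": 0.0}
  ]
}}

```text
time_s: 5.1
tool_pos: [0.4786, -0.3372, -0.013]
tool_rot: [180.0, -0.0, 20.5]
force: [-0.4, -0.1, 0.3]
grip_width: 0.0195
grasp_force: 24.8
```

Grasped: width 19.5 mm at 25 N. Next I'll lift it and move so the wrist camera sees the cell.

>>> {"method": "step_arm", "body": {
  "rows": [
    {"angular": [0, 0, 0], "slide": [0, 0, -0.1], "jaw": 0},
    {"angular": [0, 0, 0], "slide": [0, 0, -0.1], "jaw": 0},
    {"angular": [0, 0, 0], "slide": [0, 0, -0.1], "jaw": 0},
    {"angular": [0, 0, 0], "slide": [0.028, -0.113, 0], "jaw": 0},
    {"angular": [0, 0, 0], "slide": [0.028, -0.113, 0], "jaw": 0},
    {"angular": [0, 0, 0], "slide": [0.028, -0.113, 0], "jaw": 0},
    {"angular": [0, 0, 0], "slide": [0.028, -0.113, 0], "jaw": 0}
  ]
}}

```text
time_s: 5.98
tool_pos: [0.4514, -0.1042, 0.137]
tool_rot: [180.0, -0.0, 20.5]
force: [0.7, -0.3, 0.2]
grip_width: 0.0199
grasp_force: 24.8
```

>>> {"method": "step_arm", "body": {
  "rows": [
    {"angular": [0, 0, -0.055], "slide": [0, 0, 0], "jaw": 0},
    {"angular": [0, 0, -0.055], "slide": [0, 0, 0], "jaw": 0},
    {"angular": [0, 0, -0.055], "slide": [0, 0, 0], "jaw": 0},
    {"angular": [0, 0, -0.055], "slide": [0, 0, 0], "jaw": 0},
    {"angular": [0, 0, -0.055], "slide": [0, 0, 0], "jaw": 0},
    {"angular": [0, 0, -0.055], "slide": [0, 0, 0], "jaw": 0},
    {"angular": [0, 0, -0.055], "slide": [0, 0, 0], "jaw": 0},
    {"angular": [0, 0, 0], "slide": [0, 0, 0], "jaw": 0},
    {"angular": [0, 0, 0], "slide": [0, 0, 0], "jaw": 0}
  ]
}}

```text
time_s: 7.1
tool_pos: [0.4517, -0.106, 0.1369]
tool_rot: [180.0, 0.0, 89.6]
force: [0.6, -0.1, -1.0]
grip_width: 0.02
grasp_force: 24.8
```

```bash
python3 - <<'E'
from h import *
rel([.452,-.105,.137],90); o=env.get_obs();print(o['grip_width'],o['grasp_force'],o['qpos'].round(1))
w,ci=grab('wrist','wrist5.png')
E
```

```text
pos [ 0.4517 -0.106   0.1369] rot [1.7999e+02 1.0000e-02 8.9650e+01] slide [ 0.0019  0.0005 -0.0003] len mm 1.0
turn z units -0.002
0.01999825221259974 24.83013153076172 [ 36.4  -1.5 -25.9 111.6  -0.7  69.7  10.4]
```

View pics/wrist5.png

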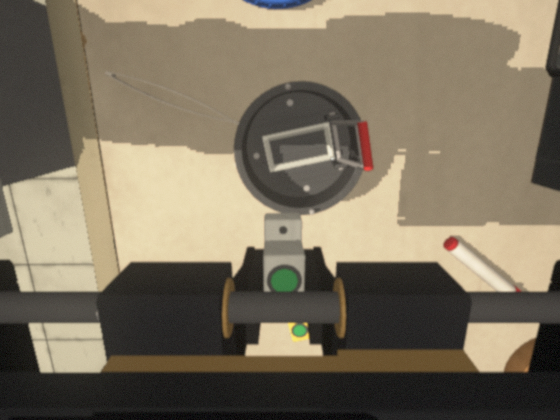

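The cell fills the wrist view: centre about (303,147), pins about (288,86) and (311,211), bright pocket frame (263–334, 125–171), red bar about (366,146). The carrier is held at (284,240). I'll measure centre and yaw from several features.

```bash
python3 - <<'E'
from h import *
im,ci=load('wrist5.png'); hsv=cv2.cvtColor(im,cv2.COLOR_RGB2HSV).astype(int)
# pins: bright blobs on the rim
gray=im.max(2).astype(int)
def blob(u0,v0,r,th):
    vv,uu=np.mgrid[v0-r:v0+r+1,u0-r:u0+r+1]; g=gray[v0-r:v0+r+1,u0-r:u0+r+1]; w=np.clip(g-th,0,None)
    return (uu*w).sum()/w.sum(),(vv*w).sum()/w.sum(),(w>0).sum(),g.max()
for u,v in((288,86),(311,211)):
    print('patch',gray[v-5:v+6,u-5:u+6].tolist())
# rim outer edge: dark cell body contour fit
m=((gray<75)&(np.hypot(np.arange(560)[None]-300,np.arange(420)[:,None]-147)<80)).astype(np.uint8)
c=max(cv2.findContours(m,0,1)[0],key=cv2.contourArea); print('contour',cv2.boundingRect(c))
# pocket frame bright
f=((gray>120)&(hsv[...,1]<70)).astype(np.uint8); f[:100]=0;f[190:]=0;f[:,:250]=0;f[:,345:]=0
n,l,st,cc=cv2.connectedComponentsWithStats(f); i=1+st[1:,4].argmax(); print(st[i],cc[i])
c=max(cv2.findContours((l==i).astype(np.uint8),0,1)[0],key=cv2.contourArea)
r=cv2.minAreaRect(c); b=cv2.boxPoints(r); print(r)
ap=cv2.approxPolyDP(c,4,True)[:,0]; print(ap.tolist())
for p in ap: print(p,onz(ci,*map(float,p),.022).round(4))
# red bar
rd=((hsv[...,0]<8)|(hsv[...,0]>172))&(hsv[...,1]>140)&(gray>70); rd[:,:345]=0; rd[:,385:]=0; rd[180:]=0
c=cv2.findNonZero(rd.astype(np.uint8)); r=cv2.minAreaRect(c); b=cv2.boxPoints(r); print('bar',r,[onz(ci,*map(float,p),.09)[:2].round(4).tolist() for p in b], onz(ci,*r[0],.09))
E
```

```text
patch [[147, 148, 146, 142, 140, 137, 130, 122, 120, 116, 116], [142, 134, 127, 126, 122, 113, 108, 99, 94, 93, 88], [117, 113, 108, 114, 115, 107, 99, 87, 80, 81, 79], [92, 94, 104, 116, 122, 115, 104, 90, 80, 75, 78], [81, 86, 106, 123, 132, 129, 119, 101, 83, 76, 73], [78, 89, 108, 121, 131, 127, 118, 103, 83, 77, 75], [77, 86, 100, 118, 124, 119, 109, 99, 82, 76, 75], [75, 80, 96, 108, 113, 112, 102, 89, 78, 71, 73], [76, 77, 81, 92, 94, 96, 89, 79, 75, 70, 70], [72, 73, 74, 76, 79, 73, 73, 67, 67, 66, 65], [68, 68, 65, 69, 63, 62, 64, 57, 52, 58, 57]]
patch [[73, 71, 73, 74, 81, 79, 86, 91, 93, 101, 100], [86, 92, 93, 98, 99, 100, 100, 99, 104, 99, 99], [97, 101, 105, 112, 122, 120, 114, 107, 96, 91, 93], [106, 107, 113, 129, 143, 148, 138, 119, 100, 84, 83], [105, 107, 122, 147, 172, 177, 168, 146, 115, 90, 82], [107, 109, 126, 162, 190, 198, 190, 163, 130, 101, 98], [109, 111, 126, 159, 194, 206, 195, 171, 148, 133, 140], [121, 127, 133, 160, 195, 205, 194, 186, 178, 180, 192], [158, 165, 169, 181, 202, 208, 206, 207, 210, 217, 222], [204, 207, 208, 211, 221, 221, 220, 223, 225, 227, 228], [226, 225, 228, 226, 227, 228, 228, 229, 230, 230, 230]]
contour (236, 83, 121, 125)
[ 262  122   73   50 1180] [299.70338983 148.9779661 ]
((298.82196044921875, 147.50242614746094), (38.34381866455078, 68.02711486816406), 77.90524291992188)
[[328, 123], [263, 136], [270, 171], [334, 159]]
[328 123] [ 0.4918 -0.041   0.022 ]
[263 136] [ 0.4348 -0.0518  0.022 ]
[270 171] [ 0.4404 -0.083   0.022 ]
[334 159] [ 0.4982 -0.0725  0.022 ]
bar ((365.22998046875, 146.11000061035156), (48.36610794067383, 8.9095458984375), 81.8698959350586) [[0.5033, -0.038], [0.5092, -0.0372], [0.5161, -0.0701], [0.5099, -0.071]] [ 0.50958745 -0.05375404  0.09      ]
```

```bash
python3 - <<'E'
from h import *
im,ci=load('wrist5.png')
for z in(.053,):
    a=onz(ci,287.2,85.7,z);b=onz(ci,311,210.7,z); print(a,b,(a+b)/2,np.linalg.norm(a-b),np.degrees(np.arctan2(-(a-b)[0],(a-b)[1])))
gray=im.max(2)
# inner pocket: dark region inside the frame (floor z .010, wall tops .018-.022)
f=((gray<110)).astype(np.uint8); roi=np.zeros_like(f); cv2.fillConvexPoly(roi,np.array([[328,123],[263,136],[270,171],[334,159]]),1); f&=roi; f=cv2.erode(f,np.ones((3,3)))
n,l,st,cc=cv2.connectedComponentsWithStats(f); i=1+st[1:,4].argmax(); print(st[i],cc[i])
r=cv2.minAreaRect(cv2.findNonZero((l==i).astype(np.uint8)));print(r,onz(ci,*r[0],.02),onz(ci,*r[0],.01))
# held carrier: green and hole
hsv=cv2.cvtColor(im,cv2.COLOR_RGB2HSV)
g=((hsv[...,0]>45)&(hsv[...,0]<90)&(hsv[...,1]>90)); g[300:]=0; v,u=np.nonzero(g)
print('green',u.mean(),v.mean(),u.min(),u.max(),v.min(),v.max(),onz(ci,u.mean(),v.mean(),.137+.013+.034), proj(ci,[.4517,-.106,.184]))
print('hole',onz(ci,283,230,.137+.013+.014))
# rim circle: edge points by radial gradient in rays, at outer rim z=.048
pts=[]
c0=np.array([.466,-.062])
for t in np.radians(np.arange(0,360,4)):
    rr=np.arange(.045,.066,.0004); p=[proj(ci,[c0[0]+r*np.cos(t),c0[1]+r*np.sin(t),.048]) for r in rr]
    p=np.array(p,np.float32); s=cv2.remap(gray,p[:,0].reshape(1,-1),p[:,1].reshape(1,-1),1)[0].astype(int)
    if p[:,1].max()>208: continue
    d=s[6:]-s[:-6]; k=d.argmax()
    if d[k]>40: pts.append([np.degrees(t),rr[k+3],*p[k+3]])
pts=np.array(pts); print(len(pts)); print(pts[:,:2].round(4).tolist())
E
```

```text
[ 0.45593367 -0.01181191  0.053     ] [ 0.47573465 -0.11159164  0.053     ] [ 0.46583416 -0.06170177  0.053     ] 0.10172547685720988 11.224343124201335
[ 271  131   54   32 1114] [297.8967684  145.81238779]
((298.57073974609375, 146.16342163085938), (21.93071174621582, 53.70928955078125), 77.90524291992188) [ 0.46632858 -0.06108518  0.02      ] [ 0.46676523 -0.06217086  0.01      ]
green 283.8343815513627 280.42767295597486 271 297 269 291 [ 0.45252256 -0.10658281  0.184     ] [282.10069372 279.33913129]
hole [ 0.45224309 -0.08831247  0.164     ]
62
[[0.0, 0.0482], [4.0, 0.0474], [8.0, 0.047], [12.0, 0.047], [16.0, 0.047], [20.0, 0.0474], [24.0, 0.0478], [28.0, 0.0546], [32.0, 0.0542], [36.0, 0.0542], [40.0, 0.0542], [44.0, 0.0546], [48.0, 0.0542], [52.0, 0.0542], [56.0, 0.0546], [60.0, 0.0542], [64.0, 0.0542], [68.0, 0.0542], [72.0, 0.0538], [76.0, 0.0542], [80.0, 0.0542], [84.0, 0.0538], [88.0, 0.0542], [92.0, 0.0542], [96.0, 0.0538], [100.0, 0.0486], [104.0, 0.0538], [108.0, 0.0538], [112.0, 0.0538], [116.0, 0.0538], [120.0, 0.0538], [124.0, 0.0542], [128.0, 0.0538], [132.0, 0.0542], [136.0, 0.0542], [140.0, 0.0542], [144.0, 0.0542], [148.0, 0.0542], [152.0, 0.0542], [156.0, 0.0538], [160.0, 0.0542], [164.0, 0.0538], [168.0, 0.0542], [172.0, 0.0542], [176.0, 0.0542], [184.0, 0.0538], [188.0, 0.0542], [192.0, 0.0542], [196.0, 0.0542], [200.0, 0.0542], [204.0, 0.0542], [208.0, 0.0542], [212.0, 0.0542], [216.0, 0.0542], [220.0, 0.0546], [224.0, 0.0546], [312.0, 0.0562], [316.0, 0.0594], [320.0, 0.0614], [324.0, 0.0642], [344.0, 0.0554], [356.0, 0.0486]]
```

Rim, pins and pocket agree: cell centre (0.466, -0.062), yaw about 10.8°. Next I'll go over the pocket and align.

>>> {"method": "step_arm", "body": {
  "rows": [
    {"angular": [0, 0, 0], "slide": [0.088, 0.03, 0], "jaw": 0},
    {"angular": [0, 0, 0.0548], "slide": [0, 0, 0], "jaw": 0},
    {"angular": [0, 0, 0.0548], "slide": [0, 0, 0], "jaw": 0},
    {"angular": [0, 0, 0.0548], "slide": [0, 0, 0], "jaw": 0},
    {"angular": [0, 0, 0.0548], "slide": [0, 0, 0], "jaw": 0},
    {"angular": [0, 0, 0.0548], "slide": [0, 0, 0], "jaw": 0},
    {"angular": [0, 0, 0.0548], "slide": [0, 0, 0], "jaw": 0},
    {"angular": [0, 0, 0.0548], "slide": [0, 0, 0], "jaw": 0},
    {"angular": [0, 0, 0.0548], "slide": [0, 0, 0], "jaw": 0},
    {"angular": [0, 0, 0], "slide": [0, 0, 0.04], "jaw": 0}
  ]
}}

```text
time_s: 8.4
tool_pos: [0.4684, -0.0623, 0.118]
tool_rot: [179.9, -0.2, 10.7]
force: [-0.2, -0.1, -1.1]
grip_width: 0.0199
grasp_force: 24.8
```

>>> {"method": "step_arm", "body": {
  "rows": [
    {"angular": [0, 0, 0], "slide": [0, 0, 0], "jaw": 0},
    {"angular": [0, 0, 0], "slide": [0, 0, 0], "jaw": 0}
  ]
}}

```text
time_s: 8.65
tool_pos: [0.4672, -0.062, 0.1173]
tool_rot: [180.0, -0.0, 10.9]
force: [-0.5, -0.0, -1.6]
grip_width: 0.0198
grasp_force: 24.8
```

```bash
python3 - <<'E'
from h import *
rel([.4664,-.0619,.005],10.8); o=env.get_obs();print(o['grip_width'],o['grasp_force'],o['qpos'].round(1))
E
```

```text
pos [ 0.4672 -0.062   0.1173] rot [ 1.7999e+02 -2.0000e-02  1.0870e+01] slide [-0.0016 -0.0005  0.2246] len mm 112.3
turn z units 0.0004
0.01981543541311763 24.830174446105957 [ 33.8   0.6 -29.4 112.1   0.3  67.3 -74.9]
```

>>> {"method": "step_arm", "body": {
  "rows": [
    {"angular": [0, 0, 0], "slide": [-0.0016, -0.0005, 0.08], "jaw": 0},
    {"angular": [0, 0, 0], "slide": [0, 0, 0.08], "jaw": 0},
    {"angular": [0, 0, 0], "slide": [0, 0, 0.025], "jaw": 0},
    {"angular": [0, 0, 0], "slide": [0, 0, 0], "jaw": 0},
    {"angular": [0, 0, 0], "slide": [0, 0, 0], "jaw": 0}
  ]
}}

```text
time_s: 9.28
tool_pos: [0.4677, -0.0622, 0.026]
tool_rot: [179.9, -0.2, 10.9]
force: [0.2, 0.3, -1.6]
grip_width: 0.0196
grasp_force: 24.8
```

```bash
python3 - <<'E'
from h import *
rel([.4664,-.0619,-.003],10.8)
w,ci=grab('wrist','wrist6.png')
g=w.max(2)
# bar & cheek symmetric check vs tool y: print red bar in tool frame
hsv=cv2.cvtColor(w,cv2.COLOR_RGB2HSV).astype(int)
rd=((hsv[...,0]<8)|(hsv[...,0]>172))&(hsv[...,1]>140)&(g>70)
n,l,st,cc=cv2.connectedComponentsWithStats(rd.astype(np.uint8))
for i in range(1,n):
    if st[i,4]>80: print(st[i],cc[i],onz(ci,*cc[i],.09).round(4))
print(env.get_obs()['force'])
E
```

```text
pos [ 0.4677 -0.0622  0.026 ] rot [ 1.7993e+02 -1.6000e-01  1.0890e+01] slide [-0.0026 -0.0011  0.058 ] len mm 29.1
turn z units 0.0005
[498   0  28  21 471] [511.35881104   8.93842887] [ 0.5914 -0.1172  0.09  ]
[ 239  194   87   18 1394] [282.14705882 202.47991392] [ 0.51   -0.0537  0.09  ]
[ 0.41000637  1.1366633  -0.89267447]
```

>>> {"method": "step_arm", "body": {
  "rows": [
    {"angular": [0, 0, 0], "slide": [-0.002, -0.001, 0.016], "jaw": 0},
    {"angular": [0, 0, 0], "slide": [0, 0, 0.012], "jaw": 0},
    {"angular": [0, 0, 0], "slide": [0, 0, 0.012], "jaw": 0},
    {"angular": [0, 0, 0], "slide": [0, 0, 0], "jaw": 0}
  ]
}}

```text
time_s: 9.82
tool_pos: [0.4648, -0.062, 0.0038]
tool_rot: [180.0, 0.0, 10.9]
force: [0.8, -1.1, -1.3]
grip_width: 0.0195
grasp_force: 24.8
```

>>> {"method": "step_arm", "body": {
  "rows": [
    {"angular": [0, 0, 0], "slide": [0, 0, 0.01], "jaw": 0},
    {"angular": [0, 0, 0], "slide": [0, 0, 0.008], "jaw": 0},
    {"angular": [0, 0, 0], "slide": [0, 0, 0], "jaw": 0},
    {"angular": [0, 0, 0], "slide": [0, 0, 0], "jaw": 0}
  ]
}}

```text
time_s: 10.32
tool_pos: [0.4652, -0.0613, -0.0037]
tool_rot: [180.0, 0.0, 10.9]
force: [-3.6, 0.3, 10.3]
grip_width: 0.0194
grasp_force: 25.0
```

Firm contact at z = -3.7 mm matches the expected -3 mm, so the carrier is seated. I'll release and go up.

>>> {"method": "step_arm", "body": {
  "rows": [
    {"angular": [0, 0, 0], "slide": [0, 0, 0], "jaw": 0.4},
    {"angular": [0, 0, 0], "slide": [0, 0, 0], "jaw": 0.4},
    {"angular": [0, 0, 0], "slide": [0, 0, 0], "jaw": 0.4},
    {"angular": [0, 0, 0], "slide": [0, 0, -0.1], "jaw": 0.4},
    {"angular": [0, 0, 0], "slide": [0, 0, -0.1], "jaw": 0.4},
    {"angular": [0, 0, 0], "slide": [0, 0, -0.06], "jaw": 0},
    {"angular": [0, 0, 0], "slide": [0, 0, 0], "jaw": 0},
    {"angular": [0, 0, 0], "slide": [0, 0, 0], "jaw": 0}
  ]
}}

```text
time_s: 11.32
tool_pos: [0.4642, -0.0616, 0.1243]
tool_rot: [-180.0, 0.1, 10.9]
force: [0.7, 0.0, -0.9]
grip_width: 0.0129
grasp_force: 0.0
```

```bash
python3 - <<'E'
from h import *
rel([.56,-.044,.1],10.8)
w,ci=grab('wrist','wrist7.png')
s,cs=grab('scene','scene1.png')
hsv=cv2.cvtColor(w,cv2.COLOR_RGB2HSV).astype(int)
g=((hsv[...,0]>45)&(hsv[...,0]<90)&(hsv[...,1]>90)).astype(np.uint8)
n,l,st,c=cv2.connectedComponentsWithStats(g)
for i in range(1,n):
    if st[i,4]>30: print(st[i],c[i],onz(ci,*c[i],.044))
h=cv2.cvtColor(s,cv2.COLOR_RGB2HSV).astype(int); g=((h[...,0]>45)&(h[...,0]<90)&(h[...,1]>90)).astype(np.uint8); g[:, :280]=0;g[:195]=0;g[:,320:]=0
n,l,st,c=cv2.connectedComponentsWithStats(g); print([(st[i],c[i],onz(cs,*c[i],.044)) for i in range(1,n) if st[i,4]>3])
E
```

```text
pos [ 0.4642 -0.0616  0.1243] rot [-1.7997e+02  9.0000e-02  1.0890e+01] slide [0.1948 0.0016 0.0483] len mm 100.4
turn z units 0.0005
[276 199  15  14 166] [283.27710843 205.36746988] [ 0.46529969 -0.06144016  0.044     ]
[479 231  14  13 149] [485.37583893 237.04697987] [ 0.47023473 -0.23637053  0.044     ]
[(array([296, 222,   5,   3,  15], dtype=int32), array([298., 223.]), array([ 0.46382309, -0.06032598,  0.044     ]))]
```

The carrier reads (0.4653, -0.0614), so it is home. Now the lever: shut fingers to its +x side.

>>> {"method": "step_arm", "body": {
  "rows": [
    {"angular": [0, 0, 0], "slide": [0.074, 0.001, 0], "jaw": 0},
    {"angular": [0, 0, 0], "slide": [0.074, 0, 0], "jaw": 0},
    {"angular": [0, 0, 0], "slide": [0, 0, 0], "jaw": 0},
    {"angular": [0, 0, 0], "slide": [0, 0, 0.092], "jaw": 0},
    {"angular": [0, 0, 0], "slide": [0, 0, 0.092], "jaw": 0},
    {"angular": [0, 0, 0], "slide": [0, 0, 0], "jaw": 0}
  ]
}}

```text
time_s: 12.18
tool_pos: [0.5327, -0.0481, 0.0293]
tool_rot: [-179.8, 0.5, 10.9]
force: [0.4, -0.1, -0.3]
grip_width: 0.0006
grasp_force: 0.0
```

```bash
python3 - <<'E'
from h import *
rel([.4658,-.062,.032],10.8); o=env.get_obs(); print(o['force'],o['grip_width'])
E
```

```text
pos [ 0.5327 -0.0481  0.0293] rot [-179.82    0.54   10.9 ] slide [-0.1367  0.0021 -0.004 ] len mm 68.4
turn z units 0.0006
[ 0.43953704 -0.14993005 -0.33675894] 0.0006337054334781486
```

>>> {"method": "step_arm", "body": {
  "rows": [
    {"angular": [0, 0, 0], "slide": [-0.028, 0, -0.004], "jaw": 0},
    {"angular": [0, 0, 0], "slide": [-0.028, 0, 0], "jaw": 0},
    {"angular": [0, 0, 0], "slide": [-0.028, 0, 0], "jaw": 0},
    {"angular": [0, 0, 0], "slide": [-0.028, 0, 0], "jaw": 0},
    {"angular": [0, 0, 0], "slide": [-0.026, 0, 0], "jaw": 0},
    {"angular": [0, 0, 0], "slide": [0, 0, 0], "jaw": 0}
  ]
}}

```text
time_s: 12.92
tool_pos: [0.4687, -0.0618, 0.0354]
tool_rot: [180.0, 0.1, 10.8]
force: [-0.5, 0.0, 0.2]
grip_width: 0.0004
grasp_force: 0.0
```

```bash
python3 - <<'E'
from h import *
rel([.4658,-.062,.032],10.8); o=env.get_obs(); print(o['force'],o['grip_width'])
w,ci=grab('wrist','wrist8.png')
s,cs=grab('scene','scene2.png')
for im,c in((w,ci),(s,cs)):
    g=im.max(2);hsv=cv2.cvtColor(im,cv2.COLOR_RGB2HSV).astype(int)
    rd=((hsv[...,0]<8)|(hsv[...,0]>172))&(hsv[...,1]>140)&(g>70)
    n,l,st,cc=cv2.connectedComponentsWithStats(rd.astype(np.uint8))
    for i in range(1,n):
        if st[i,4]>8: print(st[i],cc[i].round(1),onz(c,*cc[i],.07).round(4))
x=np.array([.982,.187])
for t in (20,30,42,50,60,90):
    a=np.radians(t); p=np.array([.4658,-.062])+x*(.033-.062*np.cos(a)); print(t,proj(cs,[*p,.029+.062*np.sin(a)]).round(1))
E
```

```text
pos [ 0.4687 -0.0618  0.0354] rot [1.7995e+02 6.0000e-02 1.0850e+01] slide [-0.0059 -0.0007  0.0067] len mm 4.5
turn z units 0.0003
[-0.48385098  0.03956091  0.2310917 ] 0.0003591520198634148
[489   0  26  27 490] [501.8  13. ] [ 0.6005 -0.129   0.07  ]
[263 177   6   3  11] [265.4 177.8] [ 0.6403 -0.1509  0.07  ]
[299 210   9   9  34] [303.1 213.9] [ 0.4531 -0.0654  0.07  ]
20 [307.7 222.8]
30 [305.9 218.6]
42 [302.9 213.9]
50 [300.4 211. ]
60 [296.9 207.8]
90 [284.8 201.6]
```

The lever stands at 42°, as planned: the bar at (303,214) matches the 42° prediction (302.9,213.9). Next I press it down from above.

>>> {"method": "step_arm", "body": {
  "rows": [
    {"angular": [0, 0, 0], "slide": [0, 0, -0.05], "jaw": 0},
    {"angular": [0, 0, 0], "slide": [-0.046, 0, 0], "jaw": 0},
    {"angular": [0, 0, 0], "slide": [0, 0, 0.03], "jaw": 0},
    {"angular": [0, 0, 0], "slide": [0, 0, 0.03], "jaw": 0},
    {"angular": [0, 0, 0], "slide": [0, 0, 0.018], "jaw": 0},
    {"angular": [0, 0, 0], "slide": [-0.014, 0, 0], "jaw": 0},
    {"angular": [0, 0, 0], "slide": [0, 0, 0], "jaw": 0}
  ]
}}

```text
time_s: 13.9
tool_pos: [0.4402, -0.0668, 0.0212]
tool_rot: [-180.0, 0.0, 10.9]
force: [0.2, 0.7, 1.3]
grip_width: 0.0003
grasp_force: 0.0
```

>>> {"method": "step_arm", "body": {
  "rows": [
    {"angular": [0, 0, 0], "slide": [0, 0, 0.018], "jaw": 0},
    {"angular": [0, 0, 0], "slide": [0, 0, 0.018], "jaw": 0},
    {"angular": [0, 0, 0], "slide": [0, 0, 0.006], "jaw": 0},
    {"angular": [0, 0, 0], "slide": [0, 0, 0], "jaw": 0}
  ]
}}

```text
time_s: 14.4
tool_pos: [0.4403, -0.0667, -0.0]
tool_rot: [-180.0, 0.0, 10.9]
force: [0.4, 0.3, 1.3]
grip_width: 0.0003
grasp_force: 0.0
```

>>> {"method": "step_arm", "body": {
  "rows": [
    {"angular": [0, 0, 0], "slide": [0, 0, 0.005], "jaw": 0},
    {"angular": [0, 0, 0], "slide": [0, 0, 0], "jaw": 0}
  ]
}}

```text
time_s: 14.65
tool_pos: [0.441, -0.0669, -0.0013]
tool_rot: [180.0, -0.0, 10.9]
force: [-2.5, -0.3, 6.0]
grip_width: 0.0002
grasp_force: 3.3
```

>>> {"method": "step_arm", "body": {
  "rows": [
    {"angular": [0, 0, 0], "slide": [0, 0, 0.004], "jaw": 0},
    {"angular": [0, 0, 0], "slide": [0, 0, 0], "jaw": 0}
  ]
}}

```text
time_s: 14.9
tool_pos: [0.4411, -0.067, -0.0021]
tool_rot: [179.9, 0.0, 10.9]
force: [-5.0, 0.5, 18.3]
grip_width: 0.0005
grasp_force: 9.4
```

```bash
python3 - <<'E'
from h import *
s,cs=grab('scene','scene3.png')
g=s.max(2);hsv=cv2.cvtColor(s,cv2.COLOR_RGB2HSV).astype(int)
rd=((hsv[...,0]<8)|(hsv[...,0]>172))&(hsv[...,1]>140)&(g>50)
n,l,st,cc=cv2.connectedComponentsWithStats(rd.astype(np.uint8))
print([(st[i],cc[i].round(1)) for i in range(1,n) if st[i,4]>2])
x=np.array([.982,.187])
for t in (0,5,10,20):
    a=np.radians(t); p=np.array([.4658,-.062])+x*(.033-.062*np.cos(a)); print(t,proj(cs,[*p,.029+.062*np.sin(a)]).round(1))
E
```

```text
[(array([263, 177,   8,   9,  41], dtype=int32), array([266.1, 180.2])), (array([272, 197,   5,   5,  16], dtype=int32), array([273.8, 198.9]))]
0 [309.1 230.9]
5 [309.  228.9]
10 [308.7 226.9]
20 [307.7 222.8]
```

The stop came at z = -1 mm with the force rising, so the lever is shut. I'll lift and go to look at the cap.

>>> {"method": "step_arm", "body": {
  "rows": [
    {"angular": [0, 0, 0], "slide": [0, 0, -0.09], "jaw": 0},
    {"angular": [0, 0, 0], "slide": [0, 0, -0.12], "jaw": 0},
    {"angular": [0, 0, 0], "slide": [0, 0, -0.1], "jaw": 0},
    {"angular": [0, 0, 0], "slide": [0.018, -0.083, 0], "jaw": 0.6},
    {"angular": [0, 0, 0], "slide": [0.018, -0.083, 0], "jaw": 0.6},
    {"angular": [0, 0, 0], "slide": [0.018, -0.083, 0], "jaw": 0.6}
  ]
}}

```text
time_s: 15.7
tool_pos: [0.4437, 0.0617, 0.1512]
tool_rot: [180.0, -0.1, 10.9]
force: [0.2, 0.8, -0.8]
grip_width: 0.0231
grasp_force: 0.0
```

>>> {"method": "step_arm", "body": {
  "rows": [
    {"angular": [0, 0, -0.055], "slide": [0, 0, 0], "jaw": 0.6},
    {"angular": [0, 0, -0.055], "slide": [0, 0, 0], "jaw": 0.6},
    {"angular": [0, 0, -0.055], "slide": [0, 0, 0], "jaw": 0.6},
    {"angular": [0, 0, -0.055], "slide": [0, 0, 0], "jaw": 0.6},
    {"angular": [0, 0, -0.055], "slide": [0, 0, 0], "jaw": 0.6},
    {"angular": [0, 0, -0.055], "slide": [0, 0, 0], "jaw": 0.6},
    {"angular": [0, 0, -0.055], "slide": [0, 0, 0], "jaw": 0.6},
    {"angular": [0, 0, -0.055], "slide": [0, 0, 0], "jaw": 0.6},
    {"angular": [0, 0, 0], "slide": [0, 0, 0], "jaw": 0.6},
    {"angular": [0, 0, 0], "slide": [0, 0, 0], "jaw": 0.6}
  ]
}}

```text
time_s: 16.95
tool_pos: [0.4436, 0.0605, 0.1509]
tool_rot: [180.0, 0.0, 89.9]
force: [-0.4, -0.1, -0.4]
grip_width: 0.0524
grasp_force: 0.0
```

```bash
python3 - <<'E'
from h import *
o=env.get_obs();print(o['tool_pos'],o['tool_rot'],o['grip_width'])
w,ci=grab('wrist','wrist9.png')
s,cs=grab('scene','scene4.png')
g=s.max(2);hsv=cv2.cvtColor(s,cv2.COLOR_RGB2HSV).astype(int)
rd=((hsv[...,0]<8)|(hsv[...,0]>172))&(hsv[...,1]>140)&(g>50)
n,l,st,cc=cv2.connectedComponentsWithStats(rd.astype(np.uint8))
print([(st[i],cc[i].round(1)) for i in range(1,n) if st[i,4]>2])
c=cv2.resize(s[185:260,260:340,::-1],(560,525),interpolation=cv2.INTER_CUBIC)
cv2.imwrite('pics/v9.png',cv2.resize(np.hstack([w[:,:,::-1],cv2.resize(c,(448,420))]),(800,333)))
E
```

```text
[0.44359119 0.06052901 0.1508824 ] [1.79984287e+02 9.98230332e-03 8.99378159e+01] 0.052354610812952326
[(array([263, 177,   8,   9,  41], dtype=int32), array([266.1, 180.2])), (array([272, 197,   6,   6,  24], dtype=int32), array([274.2, 199.6])), (array([307, 227,   7,   6,  22], dtype=int32), array([310.5, 229.4]))]
```

View pics/v9.png

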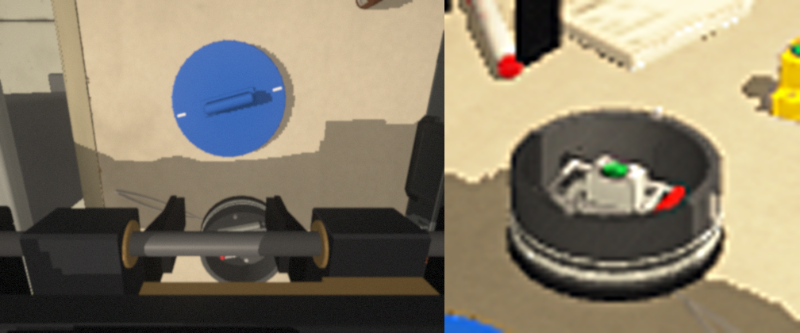

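The lever lies flat over the carrier, with the red bar at the rim side in the crop. The cap is at wrist pixel ≈(290,123), its white lines at ≈(228,145) and (349,112). I'll measure it now.

```bash
python3 - <<'E'
from h import *
im,ci=load('wrist9.png'); hsv=cv2.cvtColor(im,cv2.COLOR_RGB2HSV).astype(int)
bl=((hsv[...,0]>95)&(hsv[...,0]<125)&(hsv[...,1]>120)&(np.arange(420)[:,None]<230)&(np.arange(560)[None]>180)&(np.arange(560)[None]<400)).astype(np.uint8)
n,l,st,cc=cv2.connectedComponentsWithStats(bl); i=1+st[1:,4].argmax(); m=(l==i).astype(np.uint8)
c=max(cv2.findContours(m,0,1)[0],key=cv2.contourArea); hull=cv2.convexHull(c)
# fit circle on plane z=top .0185 
P=np.array([onz(ci,*map(float,p[0]),.0185)[:2] for p in c]); 
A=np.c_[2*P,np.ones(len(P))]
for _ in range(4):
    s=np.linalg.lstsq(A,(P**2).sum(1),rcond=None)[0]; r=np.sqrt(s[2]+s[:2]@s[:2]); e=np.hypot(*(P-s[:2]).T)-r; k=abs(e)<.0015; P=P[k];A=A[k]
print('circle',s[:2],r,len(P),abs(e[k]).max())
wh=((hsv[...,1]<60)&(hsv[...,2]>150)).astype(np.uint8); mm=np.zeros_like(wh); cv2.fillConvexPoly(mm,hull,1); wh&=cv2.erode(mm,np.ones((3,3)))
n,l,st,cc=cv2.connectedComponentsWithStats(wh)
W=[cc[i] for i in range(1,n) if st[i,4]>6]; print([(st[i],cc[i].round(1)) for i in range(1,n) if st[i,4]>6])
Q=[onz(ci,*p,.0185)[:2] for p in W]; print(np.round(Q,4))
if len(Q)==2: d=Q[1]-Q[0]; print('mid',(Q[0]+Q[1])/2,'sep',np.linalg.norm(d),np.degrees(np.arctan2(d[1],d[0])))
E
```

```text
circle [0.44860411 0.12032013] 0.06497143816509755 406 0.0008216867042851184
[(array([344, 109,  11,   6,  44], dtype=int32), array([349. , 111.8])), (array([223, 142,  11,   6,  42], dtype=int32), array([228.1, 144.7]))]
[[0.5045 0.1349]
 [0.3924 0.1053]]
mid [0.44845561 0.12011259] sep 0.11589339162170952 -165.21387766800655
```

>>> {"method": "step_arm", "body": {
  "rows": [
    {"angular": [0, 0, 0], "slide": [0.119, 0.009, 0], "jaw": 0.6},
    {"angular": [0, 0, 0.0522], "slide": [0, 0, 0], "jaw": 0.6},
    {"angular": [0, 0, 0.0522], "slide": [0, 0, 0], "jaw": 0.6},
    {"angular": [0, 0, 0.0522], "slide": [0, 0, 0], "jaw": 0.6},
    {"angular": [0, 0, 0.0522], "slide": [0, 0, 0], "jaw": 0.6},
    {"angular": [0, 0, 0.0522], "slide": [0, 0, 0], "jaw": 0.6},
    {"angular": [0, 0, 0.0522], "slide": [0, 0, 0], "jaw": 0.6},
    {"angular": [0, 0, 0.0522], "slide": [0, 0, 0], "jaw": 0.6},
    {"angular": [0, 0, 0.0522], "slide": [0, 0, 0], "jaw": 0.6},
    {"angular": [0, 0, 0], "slide": [0, 0, 0.1], "jaw": 0.6}
  ]
}}

```text
time_s: 18.3
tool_pos: [0.4519, 0.1206, 0.1035]
tool_rot: [179.9, -0.5, 14.7]
force: [0.5, -0.6, -1.7]
grip_width: 0.0526
grasp_force: 0.0
```

>>> {"method": "step_arm", "body": {
  "rows": [
    {"angular": [0, 0, 0], "slide": [0, 0, 0.1], "jaw": 0.6},
    {"angular": [0, 0, 0], "slide": [0, 0, 0], "jaw": 0.6},
    {"angular": [0, 0, 0], "slide": [0, 0, 0], "jaw": 0.6}
  ]
}}

```text
time_s: 18.68
tool_pos: [0.4491, 0.1205, 0.0524]
tool_rot: [-180.0, -0.1, 14.9]
force: [0.5, 0.3, 0.9]
grip_width: 0.0523
grasp_force: 0.0
```

```bash
python3 - <<'E'
from h import *
rel([.448,.120,-.009],14.8); o=env.get_obs(); print(o['grip_width'],o['qpos'].round(1),o['force'])
w,ci=grab('wrist','wrist10.png'); hsv=cv2.cvtColor(w,cv2.COLOR_RGB2HSV).astype(int)
wh=((hsv[...,1]<70)&(hsv[...,2]>140)).astype(np.uint8); wh[230:]=0;
n,l,st,cc=cv2.connectedComponentsWithStats(wh)
print([(st[i],cc[i].round(1),onz(ci,*cc[i],.0185).round(4)) for i in range(1,n) if 6<st[i,4]<600])
E
```

```text
pos [0.4491 0.1205 0.0524] rot [-1.80e+02 -1.10e-01  1.49e+01] slide [-0.0027  0.0004  0.1228] len mm 61.4
turn z units 0.0006
0.0523488553418524 [ 23.4   5.2 -42.9 116.7   4.1  59.5 -96.6] [0.47117332 0.28100159 0.88545156]
[(array([437,   0,  14,   7,  59], dtype=int32), array([442.9,   2.2]), array([0.6073, 0.0651, 0.0185])), (array([431,  28,  25,  27, 401], dtype=int32), array([442.3,  41.8]), array([0.5874, 0.0573, 0.0185])), (array([240,  35,  11,  20, 127], dtype=int32), array([245.8,  46. ]), array([0.5545, 0.1718, 0.0185])), (array([227,  47,  12,   9,  62], dtype=int32), array([232.3,  50.8]), array([0.5498, 0.1792, 0.0185])), (array([281, 134,   6,  17,  94], dtype=int32), array([283.5, 142.3]), array([0.5047, 0.1349, 0.0185])), (array([  0, 149,  12,   5,  25], dtype=int32), array([  5.4, 150.7]), array([0.4523, 0.3108, 0.0185]))]
```

>>> {"method": "step_arm", "body": {
  "rows": [
    {"angular": [0, 0, 0], "slide": [-0.001, 0, 0.06], "jaw": 0.6},
    {"angular": [0, 0, 0], "slide": [0, 0, 0.045], "jaw": 0.6},
    {"angular": [0, 0, 0], "slide": [0, 0, 0.015], "jaw": 0.6},
    {"angular": [0, 0, 0], "slide": [0, 0, 0], "jaw": 0.6},
    {"angular": [0, 0, 0], "slide": [0, 0, 0], "jaw": 0.6}
  ]
}}

```text
time_s: 19.35
tool_pos: [0.4487, 0.1201, -0.0078]
tool_rot: [180.0, -0.1, 14.9]
force: [0.2, 0.1, -0.8]
grip_width: 0.0522
grasp_force: 0.0
```

```bash
python3 - <<'E'
from h import *
rel([.4486,.1201,-.009],14.8); o=env.get_obs(); print(o['grip_width'],o['force'])
E
```

```text
pos [ 0.4487  0.1201 -0.0078] rot [ 1.7996e+02 -1.4000e-01  1.4920e+01] slide [-0.0003 -0.      0.0023] len mm 1.2
turn z units 0.0007
0.05218804893076897 [ 0.24797264  0.10789858 -0.78929359]
```

Well placed, so I'll close with 45 N and lift 10 cm.

>>> {"method": "step_arm", "body": {
  "rows": [
    {"angular": [0, 0, 0], "slide": [0, 0, 0], "jaw": 0},
    {"angular": [0, 0, 0], "slide": [0, 0, 0], "jaw": 0},
    {"angular": [0, 0, 0], "slide": [0, 0, 0], "jaw": 0},
    {"angular": [0, 0, 0], "slide": [0, 0, 0], "jaw": 0},
    {"angular": [0, 0, 0], "slide": [0, 0, 0], "jaw": 0},
    {"angular": [0, 0, 0], "slide": [0, 0, 0], "jaw": 0}
  ],
  "newtons": 45
}}

```text
time_s: 20.1
tool_pos: [0.4474, 0.1199, -0.0092]
tool_rot: [180.0, 0.0, 14.9]
force: [-0.4, -0.4, -0.3]
grip_width: 0.0122
grasp_force: 45.0
```

>>> {"method": "step_arm", "body": {
  "rows": [
    {"angular": [0, 0, 0], "slide": [0, 0, -0.01], "jaw": 0},
    {"angular": [0, 0, 0], "slide": [0, 0, -0.03], "jaw": 0},
    {"angular": [0, 0, 0], "slide": [0, 0, -0.05], "jaw": 0},
    {"angular": [0, 0, 0], "slide": [0, 0, -0.06], "jaw": 0},
    {"angular": [0, 0, 0], "slide": [0, 0, -0.05], "jaw": 0},
    {"angular": [0, 0, 0], "slide": [0, 0, 0], "jaw": 0},
    {"angular": [0, 0, 0], "slide": [0, 0, 0], "jaw": 0}
  ]
}}

```text
time_s: 20.98
tool_pos: [0.4468, 0.1196, 0.0902]
tool_rot: [180.0, 0.1, 14.9]
force: [0.5, 0.1, -3.0]
grip_width: 0.0122
grasp_force: 45.0
```

```bash
python3 - <<'E'
from h import *
rel([.4660,-.062,.0918],10.8); o=env.get_obs(); print(o['grip_width'],o['grasp_force'],o['force'],o['wrist_torque'])
w,ci=grab('wrist','wrist11.png'); hsv=cv2.cvtColor(w,cv2.COLOR_RGB2HSV).astype(int)
wh=((hsv[...,1]<70)&(hsv[...,2]>140)).astype(np.uint8); wh[230:]=0;
n,l,st,cc=cv2.connectedComponentsWithStats(wh)
z=o['tool_pos'][2]+.0078+.0185
for i in range(1,n):
    if 40<st[i,4]<600 and 200<cc[i][0]<360:
        X=onz(ci,*cc[i],z); d=X[:2]-o['tool_pos'][:2]; a=np.radians(o['tool_rot'][2])
        print(st[i],cc[i],X,'tool xy',d@[np.cos(a),np.sin(a)],d@[np.sin(a),-np.cos(a)])
E
```

```text
pos [0.4468 0.1196 0.0902] rot [1.7998e+02 6.0000e-02 1.4920e+01] slide [-0.0565  0.3608 -0.003 ] len mm 182.6
turn z units 0.0229
0.012196579507407403 44.99933405779302 [ 0.54847431  0.08570622 -3.03831021] [-0.02174633  0.04295279 -0.02716175]
[281 140   7  23 133] [283.52631579 151.12030075] [0.50380538 0.13447226 0.11653185] tool xy 0.058906178539098894 0.00029510127218746124
```

The cap came up with the lid: the extra load is about 2.4 N, and width 12.2 mm matches the bar. Now over the cell.

>>> {"method": "step_arm", "body": {
  "rows": [
    {"angular": [0, 0, 0], "slide": [-0.007, 0.045, -0.01], "jaw": 0},
    {"angular": [0, 0, 0], "slide": [-0.015, 0.09, 0], "jaw": 0},
    {"angular": [0, 0, 0], "slide": [-0.015, 0.09, 0], "jaw": 0},
    {"angular": [0, 0, 0], "slide": [-0.015, 0.09, 0], "jaw": 0},
    {"angular": [0, 0, 0.0229], "slide": [-0.007, 0.045, 0], "jaw": 0},
    {"angular": [0, 0, 0], "slide": [0, 0, 0], "jaw": 0},
    {"angular": [0, 0, 0], "slide": [0, 0, 0], "jaw": 0},
    {"angular": [0, 0, 0], "slide": [0, 0, 0], "jaw": 0}
  ]
}}

```text
time_s: 22.02
tool_pos: [0.4653, -0.0598, 0.0957]
tool_rot: [-180.0, 0.0, 11.0]
force: [0.0, 0.4, -2.6]
grip_width: 0.0121
grasp_force: 45.0
```

```bash
python3 - <<'E'
from h import *
rel([.4646,-.0619,.055],10.8); o=env.get_obs(); print(o['grip_width'],o['grasp_force'],o['force'],o['qpos'].round(1))
w,ci=grab('wrist','wrist12.png'); hsv=cv2.cvtColor(w,cv2.COLOR_RGB2HSV).astype(int)
wh=((hsv[...,1]<70)&(hsv[...,2]>140)).astype(np.uint8); wh[230:]=0;
n,l,st,cc=cv2.connectedComponentsWithStats(wh)
z=o['tool_pos'][2]+.0092+.0185
for i in range(1,n):
    if 40<st[i,4]<600 and 200<cc[i][0]<360:
        X=onz(ci,*cc[i],z); d=X[:2]-o['tool_pos'][:2]; a=np.radians(o['tool_rot'][2])
        print(st[i],cc[i],X,'tool xy',d@[np.cos(a),np.sin(a)],d@[np.sin(a),-np.cos(a)])
        ys,xs=np.nonzero(l==i); vx,vy,_,_=cv2.fitLine(np.c_[xs,ys].astype(np.float32),2,0,.01,.01).ravel(); print('line dir px',vx,vy)
E
```

```text
pos [ 0.4653 -0.0598  0.0957] rot [-1.7998e+02  1.0000e-02  1.0970e+01] slide [-0.0021  0.0039  0.0815] len mm 40.8
turn z units 0.001
0.012113311553679989 44.999399688094854 [ 0.03374833  0.42215485 -2.58614575] [ 36.1   1.8 -32.2 113.7   1.1  64.8 -75.6]
[281 140   6  23 132] [283.5        151.16666667] [ 0.52330591 -0.0488262   0.12344205] tool xy 0.05905956952002723 0.00027722898927150897
line dir px -4.371139e-08 1.0
```

>>> {"method": "step_arm", "body": {
  "rows": [
    {"angular": [0, 0, 0.001], "slide": [-0.002, 0.004, 0.03], "jaw": 0},
    {"angular": [0, 0, 0], "slide": [0, 0, 0.04], "jaw": 0},
    {"angular": [0, 0, 0], "slide": [0, 0, 0.02], "jaw": 0},
    {"angular": [0, 0, 0], "slide": [0, 0, 0], "jaw": 0},
    {"angular": [0, 0, 0], "slide": [0, 0, 0], "jaw": 0},
    {"angular": [0, 0, 0], "slide": [0, 0, 0], "jaw": 0}
  ]
}}

```text
time_s: 22.82
tool_pos: [0.4653, -0.0639, 0.0515]
tool_rot: [180.0, -0.1, 10.6]
force: [0.2, 1.0, -2.3]
grip_width: 0.0119
grasp_force: 45.0
```

```bash
python3 - <<'E'
from h import *
rel([.4646,-.0619,.0303],10.8); o=env.get_obs(); print(o['force'])
E
```

```text
pos [ 0.4653 -0.0639  0.0515] rot [ 1.7996e+02 -7.0000e-02  1.0630e+01] slide [-0.0008 -0.0042  0.0424] len mm 21.3
turn z units -0.001
[ 0.24344227  1.00528327 -2.2555321 ]
```

>>> {"method": "step_arm", "body": {
  "rows": [
    {"angular": [0, 0, 0], "slide": [-0.001, -0.003, 0.005], "jaw": 0},
    {"angular": [0, 0, 0], "slide": [0, 0, 0.005], "jaw": 0},
    {"angular": [0, 0, 0], "slide": [0, 0, 0.005], "jaw": 0},
    {"angular": [0, 0, 0], "slide": [0, 0, 0], "jaw": 0},
    {"angular": [0, 0, 0], "slide": [0, 0, 0], "jaw": 0}
  ]
}}

```text
time_s: 23.45
tool_pos: [0.464, -0.0624, 0.0433]
tool_rot: [180.0, -0.0, 10.6]
force: [-0.7, 0.9, -0.5]
grip_width: 0.0125
grasp_force: 45.0
```

```bash
python3 - <<'E'
from h import *
rel([.4646,-.0619,.0303],10.8); o=env.get_obs(); print(o['force'])
E
```

```text
pos [ 0.464  -0.0624  0.0433] rot [180.    -0.    10.63] slide [ 0.0014 -0.0007  0.026 ] len mm 13.0
turn z units -0.001
[-0.67144931  0.94005198 -0.49431608]
```

>>> {"method": "step_arm", "body": {
  "rows": [
    {"angular": [0, 0, 0], "slide": [0.001, 0, 0.004], "jaw": 0},
    {"angular": [0, 0, 0], "slide": [0, 0, 0.004], "jaw": 0},
    {"angular": [0, 0, 0], "slide": [0, 0, 0], "jaw": 0},
    {"angular": [0, 0, 0], "slide": [0, 0, 0], "jaw": 0}
  ]
}}

```text
time_s: 23.95
tool_pos: [0.4644, -0.0623, 0.0393]
tool_rot: [180.0, 0.0, 10.6]
force: [-0.0, 0.2, -2.5]
grip_width: 0.0126
grasp_force: 45.0
```

>>> {"method": "step_arm", "body": {
  "rows": [
    {"angular": [0, 0, 0], "slide": [0, 0, 0.004], "jaw": 0},
    {"angular": [0, 0, 0], "slide": [0, 0, 0.004], "jaw": 0},
    {"angular": [0, 0, 0], "slide": [0, 0, 0], "jaw": 0},
    {"angular": [0, 0, 0], "slide": [0, 0, 0], "jaw": 0}
  ]
}}

```text
time_s: 24.45
tool_pos: [0.4644, -0.0623, 0.0353]
tool_rot: [180.0, 0.0, 10.6]
force: [0.5, -0.2, -2.9]
grip_width: 0.0119
grasp_force: 45.0
```

>>> {"method": "step_arm", "body": {
  "rows": [
    {"angular": [0, 0, 0], "slide": [0, 0, 0.004], "jaw": 0},
    {"angular": [0, 0, 0], "slide": [0, 0, 0.002], "jaw": 0},
    {"angular": [0, 0, 0], "slide": [0, 0, 0], "jaw": 0}
  ]
}}

```text
time_s: 24.82
tool_pos: [0.4644, -0.0623, 0.0323]
tool_rot: [180.0, 0.0, 10.6]
force: [0.0, -0.6, -2.1]
grip_width: 0.012
grasp_force: 45.0
```

>>> {"method": "step_arm", "body": {
  "rows": [
    {"angular": [0, 0, 0], "slide": [0, 0, 0.003], "jaw": 0},
    {"angular": [0, 0, 0], "slide": [0, 0, 0], "jaw": 0},
    {"angular": [0, 0, 0], "slide": [0, 0, 0], "jaw": 0}
  ]
}}

```text
time_s: 25.2
tool_pos: [0.4645, -0.0623, 0.0309]
tool_rot: [180.0, -0.0, 10.6]
force: [-0.7, 0.3, -1.0]
grip_width: 0.0124
grasp_force: 45.0
```

>>> {"method": "step_arm", "body": {
  "rows": [
    {"angular": [0, 0, 0], "slide": [0, 0, 0.002], "jaw": 0},
    {"angular": [0, 0, 0], "slide": [0, 0, 0], "jaw": 0},
    {"angular": [0, 0, 0], "slide": [0, 0, 0], "jaw": 0}
  ]
}}

```text
time_s: 25.58
tool_pos: [0.4646, -0.0623, 0.0301]
tool_rot: [180.0, -0.0, 10.6]
force: [-0.5, 0.4, 3.6]
grip_width: 0.0121
grasp_force: 45.0
```

Contact came at z = 30.1 mm against an expected 30.3 mm, so the lid is flush over the pins. I'll press lightly, ease off about 1 mm, then turn the cap 45° anticlockwise.

>>> {"method": "step_arm", "body": {
  "rows": [
    {"angular": [0, 0, 0], "slide": [0, 0, 0.002], "jaw": 0},
    {"angular": [0, 0, 0], "slide": [0, 0, 0], "jaw": 0},
    {"angular": [0, 0, 0], "slide": [0, 0, 0], "jaw": 0},
    {"angular": [0, 0, 0], "slide": [0, 0, -0.003], "jaw": 0},
    {"angular": [0, 0, 0], "slide": [0, 0, 0], "jaw": 0}
  ]
}}

```text
time_s: 26.2
tool_pos: [0.4644, -0.0623, 0.0302]
tool_rot: [180.0, -0.0, 10.6]
force: [0.1, -0.4, 0.3]
grip_width: 0.0119
grasp_force: 45.0
```

>>> {"method": "step_arm", "body": {
  "rows": [
    {"angular": [0, 0, -0.02], "slide": [0, 0, 0], "jaw": 0},
    {"angular": [0, 0, -0.03], "slide": [0, 0, 0], "jaw": 0},
    {"angular": [0, 0, -0.03], "slide": [0, 0, 0], "jaw": 0},
    {"angular": [0, 0, 0], "slide": [0, 0, 0], "jaw": 0}
  ]
}}

```text
time_s: 26.7
tool_pos: [0.4645, -0.0623, 0.0302]
tool_rot: [180.0, -0.0, 25.0]
force: [-0.1, 0.6, -0.2]
grip_width: 0.0119
grasp_force: 45.0
```

>>> {"method": "step_arm", "body": {
  "rows": [
    {"angular": [0, 0, -0.032], "slide": [0, 0, 0], "jaw": 0},
    {"angular": [0, 0, -0.032], "slide": [0, 0, 0], "jaw": 0},
    {"angular": [0, 0, -0.032], "slide": [0, 0, 0], "jaw": 0},
    {"angular": [0, 0, -0.032], "slide": [0, 0, 0], "jaw": 0},
    {"angular": [0, 0, -0.032], "slide": [0, 0, 0], "jaw": 0},
    {"angular": [0, 0, -0.03], "slide": [0, 0, 0], "jaw": 0},
    {"angular": [0, 0, 0], "slide": [0, 0, 0], "jaw": 0}
  ]
}}

```text
time_s: 27.58
tool_pos: [0.4644, -0.0623, 0.0302]
tool_rot: [-180.0, 0.0, 59.1]
force: [0.7, -0.4, 0.2]
grip_width: 0.0123
grasp_force: 45.0
```

```bash
python3 - <<'E'
from h import *
o=env.get_obs(); print(o['tool_pos'],o['tool_rot'],o['force'],o['wrist_torque'],o['qpos'].round(1))
w,ci=grab('wrist','wrist13.png'); hsv=cv2.cvtColor(w,cv2.COLOR_RGB2HSV).astype(int)
wh=((hsv[...,1]<70)&(hsv[...,2]>140)).astype(np.uint8); wh[230:]=0;
n,l,st,cc=cv2.connectedComponentsWithStats(wh)
z=o['tool_pos'][2]+.0092+.0185
for i in range(1,n):
    if 40<st[i,4]<600 and 200<cc[i][0]<360:
        X=onz(ci,*cc[i],z); d=X[:2]-o['tool_pos'][:2]; a=np.radians(o['tool_rot'][2])
        print(st[i],cc[i],X,'tool xy',d@[np.cos(a),np.sin(a)],d@[np.sin(a),-np.cos(a)])
E
```

```text
[ 0.46438674 -0.06233556  0.0301948 ] [-1.79998223e+02  1.37746489e-03  5.90886548e+01] [ 0.72520642 -0.36721764  0.24368525] [-0.07763673 -0.06181541  0.02653078] [ 38.7   7.1 -35.7 117.5   4.9  56.9 -30.5]
[280 140   7  23 152] [283.08552632 150.94078947] [ 0.49496926 -0.01218689  0.0578948 ] tool xy 0.05873629726580951 0.00047674677746268197
```

The cap turned 48.5° with the gripper and barely any torque. I'll lift slowly.

>>> {"method": "step_arm", "body": {
  "rows": [
    {"angular": [0, 0, 0], "slide": [0, 0, -0.004], "jaw": 0},
    {"angular": [0, 0, 0], "slide": [0, 0, -0.004], "jaw": 0},
    {"angular": [0, 0, 0], "slide": [0, 0, -0.004], "jaw": 0},
    {"angular": [0, 0, 0], "slide": [0, 0, 0], "jaw": 0},
    {"angular": [0, 0, 0], "slide": [0, 0, 0], "jaw": 0}
  ]
}}

```text
time_s: 28.25
tool_pos: [0.4644, -0.0624, 0.0363]
tool_rot: [180.0, 0.0, 59.2]
force: [-0.5, 0.1, -1.4]
grip_width: 0.012
grasp_force: 45.0
```

```bash
python3 - <<'E'
from h import *
print(env.get_obs()['force'])
s,cs=grab('scene','scene5.png'); 
cv2.imwrite('pics/v10.png',cv2.resize(s[180:270,250:350,::-1],(800,600),interpolation=cv2.INTER_CUBIC)[:600])
p=s[200:260]; 
E
```

```text
[-0.51851677  0.05961032 -1.40389398]
```

>>> {"method": "step_arm", "body": {
  "rows": [
    {"angular": [0, 0, 0], "slide": [0, 0, -0.02], "jaw": 0},
    {"angular": [0, 0, 0], "slide": [0, 0, -0.02], "jaw": 0},
    {"angular": [0, 0, 0], "slide": [0, 0, -0.02], "jaw": 0},
    {"angular": [0, 0, 0], "slide": [0, 0, 0], "jaw": 0},
    {"angular": [0, 0, 0], "slide": [0, 0, 0], "jaw": 0}
  ]
}}

```text
time_s: 28.92
tool_pos: [0.4643, -0.0624, 0.0663]
tool_rot: [180.0, 0.0, 59.2]
force: [0.5, -0.1, -1.7]
grip_width: 0.0119
grasp_force: 45.0
```

```bash
python3 - <<'E'
from h import *
print(env.get_obs()['force'])
s,cs=grab('scene','scene6.png'); 
cv2.imwrite('pics/v10.png',cv2.resize(s[170:260,240:360,::-1],(800,600),interpolation=cv2.INTER_CUBIC))
E
```

```text
[ 0.46980315 -0.05514819 -1.74643229]
```

View pics/v10.png

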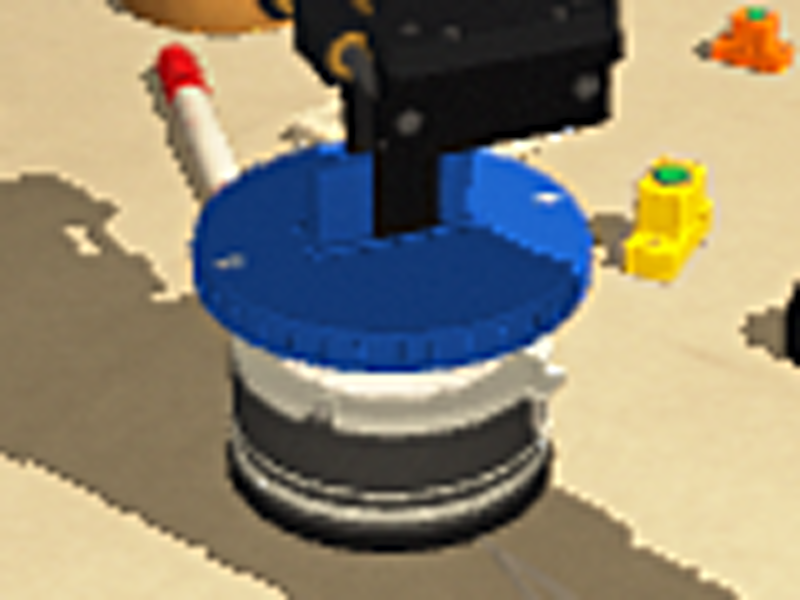

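The lid stays on the cell: a bright ring with its notch over the pin at (320,405) and its lug at (550,375). The cap is lifting alone. Up and aside to +y now.

>>> {"method": "step_arm", "body": {
  "rows": [
    {"angular": [0, 0, 0], "slide": [0, 0, -0.05], "jaw": 0},
    {"angular": [0, 0, 0], "slide": [0, 0, -0.06], "jaw": 0},
    {"angular": [0, 0, 0], "slide": [0, 0, -0.05], "jaw": 0},
    {"angular": [0, 0, 0], "slide": [0.054, -0.036, 0], "jaw": 0},
    {"angular": [0, 0, 0], "slide": [0.054, -0.036, 0], "jaw": 0},
    {"angular": [0, 0, 0], "slide": [0.054, -0.036, 0], "jaw": 0},
    {"angular": [0, 0, 0], "slide": [0.054, -0.036, 0], "jaw": 0},
    {"angular": [0, 0, 0], "slide": [0.054, -0.036, 0], "jaw": 0},
    {"angular": [0, 0, 0], "slide": [0, 0, 0], "jaw": 0},
    {"angular": [0, 0, 0], "slide": [0, 0, 0], "jaw": 0}
  ]
}}

```text
time_s: 30.22
tool_pos: [0.456, 0.0989, 0.1459]
tool_rot: [-180.0, 0.1, 59.2]
force: [0.6, -0.5, -1.4]
grip_width: 0.0119
grasp_force: 45.0
```

>>> {"method": "step_arm", "body": {
  "rows": [
    {"angular": [0, 0, 0], "slide": [0, 0, 0], "jaw": 0},
    {"angular": [0, 0, 0], "slide": [0, 0, 0], "jaw": 0},
    {"angular": [0, 0, 0], "slide": [0, 0, 0], "jaw": 0},
    {"angular": [0, 0, 0], "slide": [0, 0, 0], "jaw": 0}
  ]
}}

```text
time_s: 30.72
tool_pos: [0.4562, 0.0995, 0.1463]
tool_rot: [180.0, 0.0, 59.2]
force: [0.4, -0.1, -1.1]
grip_width: 0.012
grasp_force: 45.0
```

```bash
python3 - <<'E'
from h import *
s,cs=grab('scene','scene7.png'); o=env.get_obs(); print(o['tool_pos'],o['joint_velocities'].round(2),o['grasp_force'])
# lid ring: bright pixels near the cell; green seen through the window; bystanders unchanged
s0,_=load('scene0.png')
hs=cv2.cvtColor(s,cv2.COLOR_RGB2HSV).astype(int)
g=((hs[...,0]>40)&(hs[...,0]<90)&(hs[...,1]>70)).astype(np.uint8); g[:,:280]=0; g[:,320:]=0; g[:200]=0
v,u=np.nonzero(g); print('green',len(u),u.mean() if len(u) else None,v.mean() if len(u) else None)
for n,(x0,x1,y0,y1) in dict(loupe=(350,385,205,230),wv=(125,150,255,295),bv=(150,170,250,290)).items():
    print(n,np.abs(s[y0:y1,x0:x1].astype(int)-s0[y0:y1,x0:x1]).mean())
m=((hs[...,1]<50)&(hs[...,2]>150)).astype(np.uint8); m[:205]=0;m[255:]=0;m[:,:265]=0;m[:,:][:,335:]=0
n,l,st,cc=cv2.connectedComponentsWithStats(m); print([(st[i],cc[i].round(1)) for i in range(1,n) if st[i,4]>30])
for z in (.0545,): 
  for t in (0,90,180,270): a=np.radians(t); print(t,proj(cs,[.4657+.055*np.cos(a),-.062+.055*np.sin(a),z]).round(1))
E
```

```text
[0.4561955  0.09960923 0.14633424] [-0.17  0.01 -0.08  0.07 -0.02 -0.02 -0.07] 44.99939085915685
green 0 None None
loupe 5.176
wv 5.483333333333333
bv 6.240833333333334
[(array([276, 207,  49,  28, 956], dtype=int32), array([300.5, 220.9])), (array([279, 233,  44,  15,  74], dtype=int32), array([302.9, 243.7]))]
0 [279.3 211.1]
90 [282.7 229. ]
180 [317.4 226.5]
270 [311.9 208.8]
```

```bash
python3 -c "
from cell import env
print(env.sign_off())"
```

```text
the job is handed in; nothing more can be done
None
```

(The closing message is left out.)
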